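# Tip out a sample box of sleeves and sort them on a gauge pin

### The arm

A 6-joint arm with a two-finger parallel gripper is mounted at the origin on a cart in front of the work surface, level with it; the furniture and walls round the work are solid. World frame = base frame: x ahead of the robot, y to its left, z up, the work surface at z = 0. Lengths are in mm, angles in degrees, forces in N, time in s.
With the tool pointing down it reaches from about 300 to 850 mm from the base axis. Payload 4.2 kg.
Tool frame: the origin (TCP) lies midway between the tips of the shut fingers; the grasp point (between the pads) lies env.hold_point_z behind it (env.hold_point_z is the distance from the TCP to the grasp point, in mm); z points along the fingers, y is the line along which they close (so a half turn about z gives the same grasp; the last joint's range is limited). The gripper opens to 91 mm and grips with 3 to 60 N. Pads are 32 mm wide; open, the fingers measure 118 mm over their backs; the gripper's body (76 mm by 178 mm) begins 60 mm behind the grasp point.
Start: joints at [64.343, 18.312, 89.639, -0, 72.044, -1.146], TCP at [238.555, 523.197, 213.976] pointing down, gripper open.
Joint ranges: [-177.97, 177.97], [-48.28, 115.42], [12.27, 149.76], [-77.06, 257.06], [2.81, 150.46], [-146.56, 146.56]. Speed limits (degrees/s): [147.25, 147.25, 180, 180, 180, 180].

### API

Orientations are given as [roll, pitch, yaw] about the fixed x, y, z axes, in that order (R = Rz(yaw) Ry(pitch) Rx(roll)).
In Python, from workcell import env, viewer, spotter gives the robot as it stands.
- The arm moves only by the tool apply_moves, never from a script. Its arguments are lists of equal length, an entry for each row: "delta_pos": the shift along the world's x, y, z normalised to -1 to 1, where 1 is 120 mm, a list of three; "rot": the turn, a rotation vector about the world's x, y, z normalised to -1 to 1, where 1 is 1.5 rad, a list of three; "hand": the opening, from 0 (shut) to 1 (fully open). A call has 1 to 10 rows; each row is the pose to reach, as a shift and turn from the pose commanded when the call began; what a row does not reach only later rows make up. A row lasts 1/12 s, in which the tool goes at most 41.7 mm and 7.16 degrees, less where a joint would pass 70% of its speed; a pose out of reach is approached as far as the arm can. A call with a number of a shift or a turn outside -1 to 1 is refused whole. A call with a gripper value outside its range is refused whole. The fingers move at their own pace and stop on an object; "newtons" is the grip in N (left out, the last holds). Time passes only in rows, so rows that repeat a pose let the fingers close. It gives the time, the measured TCP pose, the force, the opening and the grip force at its end, in the units of the state.
- env.state(): the state, without advancing time (a new reading comes with each control period).
- viewer.grab_frame(name): name is "side" or "top" or "wrist"; returns a dict with "pixels" (420x560x3 uint8, red, green, blue), "camera_matrix" (3x3 intrinsics, pixels), "R" (3x3) and "t" (3): a world point X has camera coordinates R X + t; the wrist camera has in their place "mount" (4x4, takes a point from camera to tool coordinates, whose origin is the TCP and whose axes are the flange's). Camera axes: x right, y down, z forward; pixel columns grow to the right and rows downward; lengths in mm; the calibration is good to about 2 mm. A picture is of the moment at which its call begins: read the wrist's pose just before it. There is no depth.
- env.job_done(): hands the job in; it is judged then, once.
Trained networks look in a picture, given as the dict that the camera call returned (one of the last four; its "shot" number tells which), for a name from the list of things; names that differ only in an ending like _2 or _b are one class to them, and where a whole thing is asked for, a point or a joint stands for the part that bears it (a point fixed in the world has none). Each returns a list of dicts, best first, with "score" (0 to 1); they miss things now and then, are a little off and sometimes report something else, mostly with a low value. They report only what shows in the picture. A call takes as long as a camera call.
- spotter.trace(picture, query): "mask" (420x560 bool, what is visible of it) and "box" ([centre column, centre row, width, height] in pixels, round what is visible of it).
- spotter.landmark_of(picture, query): "position" ([column, row] in pixels: a listed point, or the origin of a listed thing).
The state is a dict: "time_s": time; "qpos": joint angles; "qvel": joint speeds; "effort": joint torques, N m; "ee_pos": TCP position; "ee_rot": TCP orientation; "force": force on the tool from outside, world axes, zero at the start; "torque": the same for the moment, N m; "gripper_width": finger opening in mm; "gripper_force": force on a finger pad.
Only numpy, scipy, OpenCV 4.12 (cv2) and the standard library are available. Lean on these libraries where they do the work, as an engineer would, in place of code of your own. Each camera call takes 0.05 s, during which the arm holds its last target. There are 200 camera calls.

### The job

Swing the lid of the sample box fully back past its catch, then tip the box over by its side bar so that all the sleeves in it slide out onto the catch board. Sort the sleeves with the gauge pin: those that slide right home on it go in the rectangular tray, those that do not go in the round dish. Set the box level again with its lid shut, and leave the other things on the table alone.

Things in the scene. Friction and masses are not known exactly. Their poses are not given: they have to be found in the camera images.
- lid (a joint): lid of the box, hinged on its rear top edge: 0 shut, grows as it swings up and back to its stop at 2.1 rad. A spring bead catch at the hinge is met at about 1.55 and passed at about 2.0 rad; it takes some 1 to 2 N at the tab to pass it either way. Past it the lid stays back even when the box is tipped; short of it the lid is free and falls shut.
- tub (a joint): tipping angle of the sample box about its pivot: 0 = level on its rests, grows to its stop at 1.55 rad as the rear goes up and over towards the catch board. Let go part-way the box falls back (or on over).
- tip_pivot (a point): point on the box's tipping axis at its front lower edge, half-way across it, 60 mm above the table, fixed. Axes: +x towards the rear of the box (where the lid hinge is), -x towards the catch board onto which the box pours, +y towards the side that carries the tipping bar, z up.
- lid_hinge (a point): point on the lid's hinge axis half-way across the box (moves with the box); with the box level it lies 92 mm behind and 48 mm above the tip_pivot. Axes as tip_pivot when the box is level.
- lid_tab (a point): point to pinch on the lid's front tab: the tab is 24 mm wide (along y), 5 mm thick and stands out 48 mm from the lid's front edge; this point is 28 mm from that edge and 160 mm from the hinge axis. Pinched across its 24 mm width it can turn between the fingers. x points from the tab to the hinge, y along the hinge.
- tip_bar (a point): point to grip on the tipping bar, a round steel bar 14 mm thick along y that stands out 83 mm from the box's side near its rear; this point is 48 mm out from that side. With the box level it is 68 mm behind, 125 mm to the +y side of and 25 mm above tip_pivot. It turns with the box, so the bar turns between the fingers.
- board (a point): centre of the flat part of the grey catch board in front of the box, fixed to the stand: its top is 6 mm above the table, 105 mm (x) by 152 mm (y), axes as tip_pivot, smooth, with a 16 mm high stop along its far end (52 mm off on the -x side); at its near end a ramp 70 mm long rises 22 mm towards the box.
- pin_tip (a point): rounded free end of the horizontal gauge pin, a steel pin 16 mm thick whose axis is 75 mm above the table. x points along the pin from its tip to its root.
- pin_root (a point): root of the gauge pin, on its axis, where it leaves the 36 mm wide, 96 mm high dark post of the gauge block; 62 mm from the tip. A sleeve that fits slides on until its end meets the post (its centre then 30 mm from here). Same axes as pin_tip. Block fixed to the table, its foot 75 x 70 mm.
- tray_floor (a point): centre of the inner floor, 3 mm above the table, of the rectangular steel tray, 160 (x) by 115 (y) mm outside, walls 3 mm thick and 12 mm high. Fixed.
- dish_floor (a point): centre of the inner floor, 3 mm above the table, of the round steel dish, 176 mm outside diameter, wall 3 mm thick and 12 mm high. Fixed.
- sleeve_1_c (a point): centre of an aluminium sleeve, 28 x 28 mm square outside, 60 mm long, about 80 g, with a round bore right through it along its x axis. The bore is either 22 mm (goes on the gauge pin) or 11 mm (does not); which, is not told by the name. Starts lying in the shut sample box; may be absent (None from the start).
- sleeve_2_c (a point): centre of an aluminium sleeve, 28 x 28 mm square outside, 60 mm long, about 80 g, with a round bore right through it along its x axis. The bore is either 22 mm (goes on the gauge pin) or 11 mm (does not); which, is not told by the name. Starts lying in the shut sample box; may be absent (None from the start).
- sleeve_3_c (a point): centre of an aluminium sleeve, 28 x 28 mm square outside, 60 mm long, about 80 g, with a round bore right through it along its x axis. The bore is either 22 mm (goes on the gauge pin) or 11 mm (does not); which, is not told by the name. Starts lying in the shut sample box; may be absent (None from the start).
- sleeve_4_c (a point): centre of an aluminium sleeve, 28 x 28 mm square outside, 60 mm long, about 80 g, with a round bore right through it along its x axis. The bore is either 22 mm (goes on the gauge pin) or 11 mm (does not); which, is not told by the name. Starts lying in the shut sample box; may be absent (None from the start).
- sleeve_5_c (a point): centre of an aluminium sleeve, 28 x 28 mm square outside, 60 mm long, about 80 g, with a round bore right through it along its x axis. The bore is either 22 mm (goes on the gauge pin) or 11 mm (does not); which, is not told by the name. Starts lying in the shut sample box; may be absent (None from the start).
- sleeve_6_c (a point): centre of an aluminium sleeve, 28 x 28 mm square outside, 60 mm long, about 80 g, with a round bore right through it along its x axis. The bore is either 22 mm (goes on the gauge pin) or 11 mm (does not); which, is not told by the name. Starts lying in the shut sample box; may be absent (None from the start).
- jar_black: bystander, to be left alone: powder jar, 63 mm wide, 62 mm high; origin at the centre of its underside
- jar_white: bystander, to be left alone: powder jar, 63 mm wide, 62 mm high; origin at the centre of its underside
- loupe: bystander, to be left alone: black stand loupe, 43 mm wide, 32 mm high; origin at the centre of its underside; may be absent
- seal_tape: bystander, to be left alone: roll of sealing tape, 104 mm wide, 48 mm high; origin at the centre of its underside
- marker_tent: bystander, to be left alone: yellow folded tent, 53 x 45 x 57 mm; origin at the centre of its underside
- box_in (a point): centre of the inner floor of the grey sample box (moves with it; axes as tip_pivot when level). The box is 154 mm wide (y), 46 mm high, from 36 mm before (scoop front) to 88 mm behind the pivot. Inside are three smooth lanes, 34 mm wide, along x at y = -56, 0, 56 mm, one sleeve at most in each; the sleeves slide out along them when it is tipped beyond about 1.1 to 1.4 rad.

How it is judged:
By the outcome, as a careful person would: the job done as asked, in the order asked, and still so for the second after the job is handed in, with the robot touching nothing.
Of sleeve_1, sleeve_2 only 1 to 1 are there at a start; the rules pass over those that are not, and their reading is None.
Of sleeve_3, sleeve_4 only 1 to 1 are there at a start; the rules pass over those that are not, and their reading is None.
Of sleeve_5, sleeve_6, loupe only 1 to 1 are there at a start; the rules pass over those that are not, and their reading is None.
At some moment in a run one of sleeve_1, sleeve_2, sleeve_3, sleeve_4, sleeve_5, sleeve_6 may be knocked a few centimetres aside while the robot is not near it.
Once in a run the grip may slacken for a moment while it holds something.
It also fails if it takes over 200 s, if anything falls off the work surface, if the arm or the gripper's body presses on something with over 40 N, if the wrist force passes 120 N, or if a joint passes its speed limit or range.

## Working session

There is one attempt and no reset: what is moved stays moved. The work goes in short steps, Python scripts to look and compute and a tool call to move; the robot and the scene stay as the last step left them, time stands still between calls to the robot, and variables do not carry over. Pictures are saved under pics/ and viewed, at most 19 in all, crops included, and the job is handed in when it is done.

Besides the shell and the picture viewer there is one more tool, called after ">>>" in YAML: its name, and indented under it one key for each argument. apply_moves: Moves the arm, as the interface text tells. Its arguments: {"type":"object","properties":{"delta_pos":{"type":"array"},"rot":{"type":"array"},"hand":{"type":"array"},"newtons":{"type":"number"}},"required":["delta_pos","rot","hand"]}

```bash
mkdir -p pics; ls; cat > h.py <<'E'
import numpy as np, cv2
from workcell import env, viewer, spotter
from scipy.spatial.transform import Rotation as Ro
def save(p,n): cv2.imwrite('pics/%s.png'%n, p['pixels'][:,:,::-1])
def cam(p,st=None):
    if 'R' in p: return np.array(p['R']),np.array(p['t']).ravel()
    M=np.array(p['mount']); Rt=Ro.from_euler('xyz',st['ee_rot'],degrees=True).as_matrix()
    R=Rt@M[:3,:3]; c=Rt@M[:3,3]+np.array(st['ee_pos'])
    return R.T,-R.T@c
def ray(p,uv,st=None):
    R,t=cam(p,st); d=np.linalg.solve(np.array(p['camera_matrix']),[uv[0],uv[1],1.])
    return -R.T@t, R.T@d
def atz(p,uv,z,st=None):
    c,d=ray(p,uv,st); return c+d*(z-c[2])/d[2]
def proj(p,X,st=None):
    R,t=cam(p,st); q=np.array(p['camera_matrix'])@(R@np.array(X,float)+t); return q[:2]/q[2]
def tri(obs): # [(p,uv,st)]
    A=np.zeros((3,3));b=np.zeros(3)
    for p,uv,st in obs:
        c,d=ray(p,uv,st); d=d/np.linalg.norm(d); P=np.eye(3)-np.outer(d,d); A+=P;b+=P@c
    return np.linalg.solve(A,b)
E
python3 - <<'E'
from h import *
np.set_printoptions(precision=1,suppress=True)
s=env.state(); print(s, env.hold_point_z)
a=viewer.grab_frame('top'); b=viewer.grab_frame('side')
save(a,'top0'); save(b,'side0')
im=np.hstack([a['pixels'],b['pixels']])[:,:,::-1]
for p in (a,b): print(-np.array(p['R']).T@np.array(p['t']).ravel())
Z=dict(tip_pivot=60,lid_hinge=108,lid_tab=None,tip_bar=85,board=6,pin_tip=75,pin_root=75,tray_floor=3,dish_floor=3,jar_black=0,jar_white=0,loupe=0,seal_tape=0,marker_tent=0,sleeve_1_c=20)
for k,z in Z.items():
    la=spotter.landmark_of(a,k); lb=spotter.landmark_of(b,k)
    o=[k]
    for p,l in((a,la),(b,lb)):
        for e in l[:2]: o+=[np.array(e['position']),round(e['score'],2), atz(p,e['position'],z if z is not None else 108)]
        o.append('|')
    if la and lb: o+=['TRI',tri([(a,la[0]['position'],None),(b,lb[0]['position'],None)])]
    print(*o)
E
```

```text
pics
{'time_s': 0.0, 'qpos': array([64.3, 18.4, 89.7, -0. , 72. , -1.1]), 'qvel': array([-0. ,  0.1, -0. , -0.1, -0.1, -0. ]), 'effort': array([  0. , -41.2, -23.2,   0.1,   0. ,  -0. ]), 'ee_pos': array([238.3, 522.7, 213.1]), 'ee_rot': array([-179.9,   -0. ,  155.5]), 'force': array([0.2, 1. , 0.8]), 'torque': array([-0.,  0., -0.]), 'gripper_force': 0.0, 'gripper_width': 90.99254881387346} 18.8
[ 457.   -80.  1289.7]
[ 348.1 -826.5  739.3]
tip_pivot [337.4 247.1] 0.67 [ 507.7 -219.8   60. ] | [350.1 371.4] 0.7 [ 605.9 -484.4   60. ] | TRI [ 611.9 -302.4 -210.1]
lid_hinge [370.3 242.8] 0.82 [ 518.4 -304.5  108. ] | [270.2 292.6] 0.79 [ 526.6 -298.6  108. ] | TRI [ 521.3 -304.   115. ]
lid_tab [313.2 244.3] 0.84 [ 512.6 -148.   108. ] [152.6 239.8] 0.67 [520.4 295.2 108. ] | [241.1 242.2] 0.86 [ 518.9 -133.3  108. ] | TRI [ 513.6 -147.5  121.2]
tip_bar [359.5 199.2] 0.61 [ 642.7 -280.2   85. ] [150.7 238.9] 0.24 [524.1 308.   85. ] | [320.4 277.3] 0.87 [ 646.6 -281.    85. ] | TRI [ 644.6 -280.8   85. ]
board [272.1 245.3] 0.95 [513.2 -31.2   6. ] | [229.6 247.8] 0.97 [512.3 -30.4  
[... 610 characters left out ...]
182.4   0. ] [416.5 210.3] 0.46 [ 623.5 -465.7    0. ] | [293.1 182.7] 0.9 [786.9 190.9   0. ] | TRI [784.3 181.3   7. ]
jar_white [414.9 209.5] 0.8 [ 625.8 -460.9    0. ] | [349.  372.7] 0.72 [ 625.3 -455.8    0. ] | TRI [ 624.1 -458.9    5.8]
loupe [192.9 205.2] 0.6 [632.6 211.8   0. ] [270.3 246.6] 0.47 [509.5 -25.7   0. ] | [349.2 373.7] 0.74 [ 624.6 -457.8    0. ] | TRI [  982.8   380.1 -1383.9]
seal_tape [388.7 176.3] 0.86 [ 727.3 -384.1    0. ] | [368.6 321.9] 0.95 [ 722.8 -367.3    0. ] | TRI [ 719.3 -378.4   16.7]
marker_tent [247.  153.5] 0.73 [795.2  50.6   0. ] | [313.8 205.7] 0.48 [794.6  54.8   0. ] | TRI [793.3  50.4   3.7]
sleeve_1_c | [292.  182.3] 0.62 [772.8 166.8  20. ] |
```

View pics/top0.png

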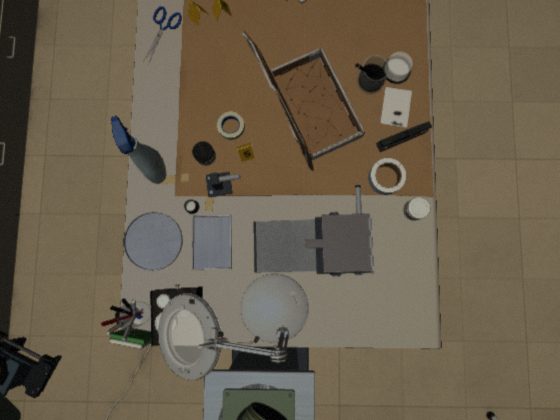

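View pics/side0.png

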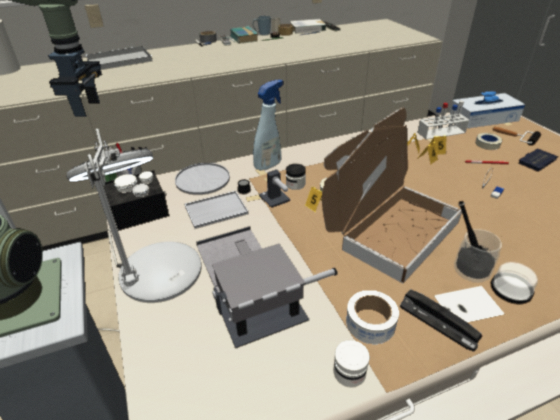

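The top view shows the box at (345,243), board (285,247), tray (212,242), dish (153,240), gauge block (220,182) and the loupe at (192,206). That means two sleeves. A magnifier lamp stands at (275,308) with its head at (190,335), so I'll locate it as an obstacle.

```bash
python3 - <<'E'
from h import *
np.set_printoptions(precision=1,suppress=True)
a=viewer.grab_frame('top'); b=viewer.grab_frame('side')
for X in ([0,0,0],[0,0,300],[238,523,213],[238,523,400],[100,250,600]): print(X,proj(a,X),proj(b,X))
for n,u,v in (('ring',(190,336),(112,165)),('posttop',(283,333),(98,140)),('base',(275,308),(160,271)),('postbot',(280,348),(130,275)),('ringleft',(160,330),(70,172)),('ringright',(217,340),(152,158))):
    X=tri([(a,u,None),(b,v,None)]); print(n,X,proj(a,X),proj(b,X))
w=viewer.grab_frame('wrist'); print(w['mount'],w['camera_matrix'])
big=np.hstack([cv2.resize(a['pixels'][260:420,0:340],None,fx=1.5,fy=1.5)])
c=cv2.resize(b['pixels'][0:320,0:340],None,fx=1.5,fy=1.5)
cv2.imwrite('pics/lamp.png',cv2.resize(np.vstack([big,c]),None,fx=.8,fy=.8)[:,:,::-1])
E
```

```text
[0, 0, 0] [258.6 426. ] [ 12.6 300.5]
[0, 0, 300] [249.1 478. ] [-53.1 194.4]
[238, 523, 213] [ 40.4 352.1] [ 87.  109.7]
[238, 523, 400] [-13. 371.] [67.  47.2]
[100, 250, 600] [ 65.5 502.4] [-43.8 -11.9]
ring [281.9 159.8 206. ] [190.1 335.1] [111.1 165. ]
posttop [302.7 -70.6 383.5] [283.  340.3] [106.5 139.6]
base [330.6 -42.4   4.5] [275.  307.8] [159.7 271. ]
postbot [244.5 -60.4  39.8] [280.6 340.2] [120.3 276. ]
ringleft [230.  244.6 160. ] [160.3 352.7] [ 93.  168.7]
ringright [330.2  76.1 261.1] [221.1 318.2] [129.4 157.4]
[[  -0.    -1.    -0.3   70.9]
 [   1.    -0.    -0.     0.2]
 [   0.    -0.3    1.  -169.5]
 [   0.     0.     0.     1. ]] [[347.4   0.  280.8]
 [  0.  347.4 212.1]
 [  0.    0.    1. ]]
```

View pics/lamp.png

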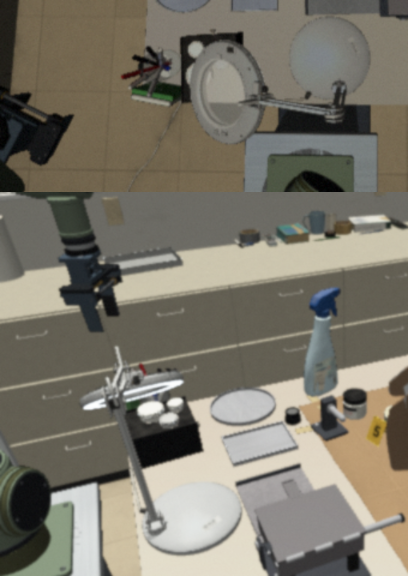

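The lamp sits around x 190–380 and y −100–250, up to about 270 mm high. I'll keep to x > 470 and stay high, carrying the tool over to the box while turning it.

>>> apply_moves:
  delta_pos:
    - [1,-1,0.7]
    - [1,-1,0.7]
    - [1,-1,0.7]
    - [1,-1,0.7]
    - [1,-1,0.7]
    - [1,-1,0.7]
  rot:
    - [0,0,-0.186]
    - [0,0,-0.186]
    - [0,0,-0.186]
    - [0,0,-0.186]
    - [0,0,-0.186]
    - [0,0,-0.186]
  hand: [1,1,1,1,1,1]

```text
time_s: 2.25
ee_pos: [362.0, 401.3, 301.0]
ee_rot: [179.7, 0.1, 139.2]
force: [0.6, 0.5, 0.4]
gripper_width: 91.4
gripper_force: 0.0
```

>>> apply_moves:
  delta_pos:
    - [1,-1,0]
    - [1,-1,0]
    - [1,-1,0]
    - [1,-1,0]
    - [1,-1,0]
    - [1,-1,0]
  rot:
    - [0,0,-0.186]
    - [0,0,-0.186]
    - [0,0,-0.186]
    - [0,0,-0.186]
    - [0,0,-0.186]
    - [0,0,-0.186]
  hand: [1,1,1,1,1,1]

```text
time_s: 2.75
ee_pos: [479.4, 282.2, 297.1]
ee_rot: [-179.9, -0.0, 123.3]
force: [-0.6, -0.4, 0.5]
gripper_width: 91.2
gripper_force: 0.0
```

>>> apply_moves:
  delta_pos:
    - [0.25,-1,0]
    - [0.25,-1,0]
    - [0.25,-1,0]
    - [0.25,-1,0]
    - [0.25,-1,0]
  rot:
    - [0,0,-0.186]
    - [0,0,-0.186]
    - [0,0,-0.186]
    - [0,0,-0.186]
    - [0,0,-0.186]
  hand: [1,1,1,1,1]

```text
time_s: 3.17
ee_pos: [508.0, 163.4, 297.8]
ee_rot: [-180.0, -0.1, 107.5]
force: [0.4, 0.5, -0.2]
gripper_width: 91.3
gripper_force: 0.0
```

>>> apply_moves:
  delta_pos:
    - [0,-1,0]
    - [0,-1,0]
    - [0,-1,0]
    - [0,-1,0]
    - [0,-1,0]
  rot:
    - [0,0,-0.186]
    - [0,0,-0.186]
    - [0,0,-0.186]
    - [0,0,-0.186]
    - [0,0,-0.186]
  hand: [1,1,1,1,1]

```text
time_s: 3.58
ee_pos: [508.2, 44.2, 298.0]
ee_rot: [-180.0, -0.1, 91.6]
force: [0.4, -0.4, -0.2]
gripper_width: 91.0
gripper_force: 0.0
```

>>> apply_moves:
  delta_pos:
    - [0,-1,0]
    - [0,-1,0]
    - [0,-1,0]
    - [0,-1,0]
    - [0,-1,0]
    - [0,-1,0]
  rot:
    - [0,0,0]
    - [0,0,0]
    - [0,0,0]
    - [0,0,0]
    - [0,0,0]
    - [0,0,0]
  hand: [1,1,0.6,0.6,0.6,0.6]

```text
time_s: 4.08
ee_pos: [508.9, -74.5, 297.8]
ee_rot: [-180.0, -0.1, 91.7]
force: [0.5, 0.9, 0.6]
gripper_width: 67.7
gripper_force: 0.0
```

```bash
python3 - <<'E'
from h import *
np.set_printoptions(precision=1,suppress=True)
s=env.state(); print(s['time_s'],s['ee_pos'],s['ee_rot'],s['qpos'],s['gripper_width'])
w=viewer.grab_frame('wrist'); save(w,'w1')
M=np.array(w['mount']);print(M)
for k,z in dict(lid_tab=108,lid_hinge=108,tip_bar=85,board=6,tip_pivot=60).items():
    for e in spotter.landmark_of(w,k)[:2]: print(k,np.array(e['position']),round(e['score'],2),atz(w,e['position'],z,s))
a=viewer.grab_frame('top')
for p,st in((w,s),(a,None)):
  for e in spotter.trace(p,'lid')[:1]:
    m=e['mask'].astype(np.uint8); c=max(cv2.findContours(m,0,2)[0],key=cv2.contourArea)
    bx=cv2.boxPoints(cv2.minAreaRect(c)); print(e['score'],m.sum(),[atz(p,q,110,st) for q in bx])
E
```

```text
4.0833 [508.9 -74.5 297.8] [-180.    -0.1   91.7] [ -9.7  10.3  88.5   0.1  81.2 -11.4] 67.68866161170125
[[  -0.    -1.    -0.3   71.8]
 [   1.    -0.    -0.     1.3]
 [  -0.    -0.3    1.  -169.5]
 [   0.     0.     0.     1. ]]
lid_tab [281.8 257.9] 0.97 [ 513.4 -150.3  108. ]
board [283.  147.4] 0.92 [511.9 -37.    6. ]
tip_pivot [284.8 290.2] 0.69 [ 519.4 -214.4   60. ]
0.61 5174 [array([ 441.9, -220.9,  110. ]), array([ 596.4, -216.4,  110. ]), array([ 599.8, -257.4,  110. ]), array([ 441.2, -262.1,  110. ])]
0.76 2640 [array([ 596.5, -174.8,  110. ]), array([ 597.8, -310. ,  110. ]), array([ 441.9, -307.6,  110. ]), array([ 440.4, -174.6,  110. ])]
```

View pics/w1.png

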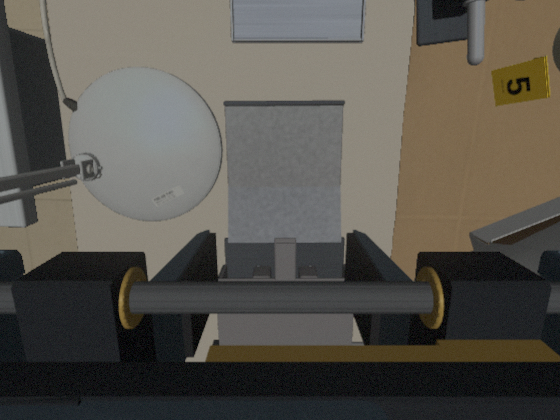

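The picture shows the lid tab at about columns 274–296, rows 238–280. Its centre is at roughly x 515, y −145. The box and board are aligned with the world axes to about 1°. I'll descend and pinch the tab.

>>> apply_moves:
  delta_pos:
    - [0.05,-0.567,-0.83]
    - [0.05,-0.567,-0.83]
    - [0.05,-0.567,-0.83]
    - [0.05,-0.567,-0.83]
    - [0.05,-0.567,-0.83]
  rot:
    - [0,0,0]
    - [0,0,0]
    - [0,0,0]
    - [0,0,0]
    - [0,0,0]
  hand: [0.6,0.6,0.6,0.6,0.6]

```text
time_s: 4.95
ee_pos: [513.6, -145.1, 196.9]
ee_rot: [-179.8, -0.1, 91.4]
force: [1.8, -0.3, -0.0]
gripper_width: 54.7
gripper_force: 0.0
```

>>> apply_moves:
  delta_pos:
    - [0,0,-0.3]
    - [0,0,-0.5]
    - [0,0,-0.7]
    - [0,0,-0.9]
    - [0,0,-0.9]
    - [0,0,-0.9]
  rot:
    - [0,0,0]
    - [0,0,0]
    - [0,0,0]
    - [0,0,0]
    - [0,0,0]
    - [0,0,0]
  hand: [0.6,0.6,0.6,0.6,0.6,0.6]

```text
time_s: 5.45
ee_pos: [515.3, -144.3, 91.4]
ee_rot: [180.0, -0.0, 91.6]
force: [0.3, -0.0, 0.5]
gripper_width: 54.8
gripper_force: 0.0
```

>>> apply_moves:
  delta_pos:
    - [0,0,0]
    - [0,0,0]
    - [0,0,0]
    - [0,0,0]
    - [0,0,0]
    - [0,0,0]
    - [0,0,0]
    - [0,0,0]
  rot:
    - [0,0,0]
    - [0,0,0]
    - [0,0,0]
    - [0,0,0]
    - [0,0,0]
    - [0,0,0]
    - [0,0,0]
    - [0,0,0]
  hand: [0.1,0.1,0.1,0.1,0.1,0.1,0.1,0.1]
  newtons: 15

```text
time_s: 6.12
ee_pos: [515.4, -144.9, 91.0]
ee_rot: [179.9, 0.0, 91.6]
force: [1.2, 0.3, 3.8]
gripper_width: 23.4
gripper_force: 15.0
```

```bash
python3 - <<'E'
from h import *
np.set_printoptions(precision=1,suppress=True)
s=env.state(); print(s['time_s'],s['ee_pos'],s['ee_rot'],s['qpos'],s['gripper_width'],s['force'])
b=viewer.grab_frame('side'); cv2.imwrite('pics/s1.png',cv2.resize(b['pixels'][180:340,180:380],None,fx=3,fy=3)[:,:,::-1])
for e in spotter.landmark_of(b,'lid_tab')[:2]: print(e)
E
```

```text
6.1167 [ 515.4 -144.9   91. ] [179.9   0.   91.6] [-16.9  21.  105.1   0.   53.8 -18.5] 23.358918352130416 [1.2 0.3 3.8]
{'position': [242.5, 243.0], 'score': 0.95}
{'position': [201.9, 177.4], 'score': 0.21}
```

View pics/s1.png

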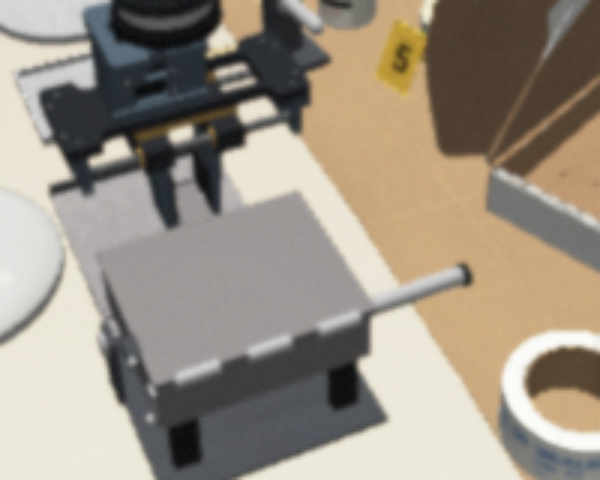

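>>> apply_moves:
  delta_pos:
    - [0,-0.013,0.186]
    - [0,-0.052,0.367]
    - [0,-0.115,0.542]
    - [0.004,-0.203,0.707]
    - [0.007,-0.312,0.857]
    - [0.01,-0.441,0.991]
  rot:
    - [0,0,0]
    - [0,0,0]
    - [0,0,0]
    - [0,0,0]
    - [0,0,0]
    - [0,0,0]
  hand: [0.1,0.1,0.1,0.1,0.1,0.1]
  newtons: 15

```text
time_s: 6.72
ee_pos: [516.9, -197.7, 210.3]
ee_rot: [179.8, -0.0, 91.6]
force: [4.9, -0.4, -3.8]
gripper_width: 23.6
gripper_force: 15.0
```

>>> apply_moves:
  delta_pos:
    - [0,-0.147,0.114]
    - [0.005,-0.308,0.208]
    - [0.01,-0.481,0.278]
    - [0.015,-0.661,0.323]
    - [0.018,-0.846,0.342]
  rot:
    - [0,0,0]
    - [0,0,0]
    - [0,0,0]
    - [0,0,0]
    - [0,0,0]
  hand: [0.1,0.1,0.1,0.1,0.1]

```text
time_s: 7.13
ee_pos: [520.1, -299.6, 251.7]
ee_rot: [179.7, -0.0, 91.5]
force: [7.5, 1.7, 1.1]
gripper_width: 24.1
gripper_force: 15.0
```

>>> apply_moves:
  delta_pos:
    - [0,-0.14,-0.003]
    - [0,-0.278,-0.019]
    - [0.005,-0.414,-0.051]
    - [0.01,-0.546,-0.097]
    - [0.01,-0.652,-0.144]
    - [0.015,-0.713,-0.178]
    - [0.015,-0.753,-0.202]
    - [0.015,-0.753,-0.202]
  rot:
    - [0,0,0]
    - [0,0,0]
    - [0,0,0]
    - [0,0,0]
    - [0,0,0]
    - [0,0,0]
    - [0,0,0]
    - [0,0,0]
  hand: [0.1,0.1,0.1,0.1,0.1,0.1,0.1,0.1]

```text
time_s: 7.8
ee_pos: [523.1, -391.4, 226.9]
ee_rot: [179.5, 0.2, 91.5]
force: [8.1, -1.7, 2.8]
gripper_width: 23.8
gripper_force: 15.0
```

```bash
python3 - <<'E'
from h import *
np.set_printoptions(precision=1,suppress=True)
s=env.state(); print(s['time_s'],s['ee_pos'],s['ee_rot'],s['qpos'],s['gripper_width'],s['force'])
a=viewer.grab_frame('top');b=viewer.grab_frame('side'); cv2.imwrite('pics/s2.png',cv2.resize(np.hstack([b['pixels'][80:340,150:400],a['pixels'][160:420,200:450]]),None,fx=1.5,fy=1.5)[:,:,::-1])
for k in ('sleeve_1_c','lid_tab'):
  for p in(a,b):
    for e in spotter.landmark_of(p,k)[:3]: print(k,e['position'],e['score'],atz(p,e['position'],85))
E
```

```text
7.8 [ 523.1 -391.4  226.9] [179.5   0.2  91.5] [-37.9  24.9  77.6   0.2  77.1 -39.4] 23.80121335094475 [ 8.1 -1.7  2.8]
sleeve_1_c [198.8, 159.6] 0.41 [753.7 180.6  85. ]
lid_tab [416.3, 237.0] 0.74 [ 537.2 -437.5   85. ]
lid_tab [287.0, 272.1] 0.68 [ 587.1 -239.3   85. ]
lid_tab [316.2, 204.4] 0.47 [751.5 -43.8  85. ]
```

View pics/s2.png

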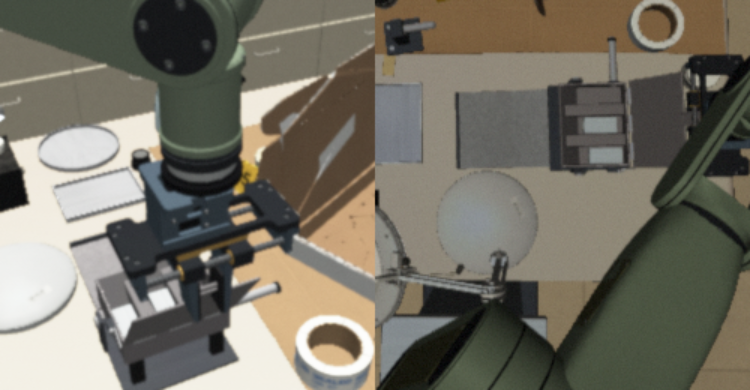

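The lid is swung back (side view), and two sleeves are visible: one in the centre lane and one in the lane at low x. I'll release the tab, lift, and check that the lid stays back.

>>> apply_moves:
  delta_pos:
    - [0,0,0]
    - [0,0,0]
    - [0,0,0]
    - [0,0,0]
    - [0,0,0.2]
    - [0,0,0.5]
    - [0,0,0.7]
    - [0,0,0.7]
    - [0,0,0.7]
  rot:
    - [0,0,0]
    - [0,0,0]
    - [0,0,0]
    - [0,0,0]
    - [0,0,0]
    - [0,0,0]
    - [0,0,0]
    - [0,0,0]
    - [0,0,0]
  hand: [0.55,0.55,0.55,0.55,0.55,0.55,0.55,0.55,0.55]

```text
time_s: 8.85
ee_pos: [519.7, -389.9, 311.3]
ee_rot: [179.9, 0.1, 91.5]
force: [-0.6, 0.9, -1.2]
gripper_width: 50.1
gripper_force: 0.0
```

>>> apply_moves:
  delta_pos:
    - [0.54,0.46,0]
    - [0.54,0.46,0]
    - [0.54,0.46,0]
    - [0.54,0.46,0]
    - [0.54,0.46,0]
    - [0.54,0.46,0]
    - [0.54,0.46,0]
  rot:
    - [0,0,-0.53]
    - [0,0,-0.53]
    - [0,0,-0.53]
    - [0,0,-0.53]
    - [0,0,-0.53]
    - [0,0,-0.53]
    - [0,0,-0.53]
  hand: [0.55,0.55,0.55,0.55,0.55,0.55,0.55]

```text
time_s: 9.43
ee_pos: [583.7, -333.9, 307.5]
ee_rot: [-179.7, 0.1, 45.7]
force: [-0.1, -0.4, 0.7]
gripper_width: 50.4
gripper_force: 0.0
```

>>> apply_moves:
  delta_pos:
    - [0.54,0.45,0]
    - [0.54,0.45,0]
    - [0.54,0.45,0]
    - [0.54,0.45,0]
    - [0.54,0.45,-0.1]
    - [0.54,0.45,-0.2]
    - [0.54,0.45,-0.4]
    - [0.54,0.45,-0.4]
  rot:
    - [0,0,-0.53]
    - [0,0,-0.53]
    - [0,0,-0.53]
    - [0,0,-0.53]
    - [0,0,-0.53]
    - [0,0,-0.53]
    - [0,0,-0.53]
    - [0,0,-0.53]
  hand: [0.55,0.55,0.55,0.55,0.55,0.55,0.55,0.55]

```text
time_s: 10.1
ee_pos: [646.4, -279.2, 254.9]
ee_rot: [-179.7, 0.7, 0.4]
force: [-0.4, 0.3, -0.5]
gripper_width: 50.3
gripper_force: 0.0
```

```bash
python3 - <<'E'
from h import *
np.set_printoptions(precision=1,suppress=True)
s=env.state(); print(s['time_s'],s['ee_pos'],s['ee_rot'],s['qpos'],s['gripper_width'],s['force'])
w=viewer.grab_frame('wrist');a=viewer.grab_frame('top');b=viewer.grab_frame('side'); cv2.imwrite('pics/s3.png',np.hstack([w['pixels'],cv2.resize(b['pixels'][140:350,150:360],(420,420))])[:,:,::-1]); 
for k,z in (('sleeve_1_c',85),('lid_tab',246),('tip_bar',85),('lid_hinge',108)):
  for p,st in((a,None),(b,None),(w,s)):
    for e in spotter.landmark_of(p,k)[:2]: print(k,np.array(e['position']),round(e['score'],2),atz(p,e['position'],z,st))
  
i=cv2.imread('pics/s3.png');cv2.imwrite('pics/s3.png',cv2.resize(i,(800,343)))
E
```

```text
10.1 [ 646.4 -279.2  254.9] [-179.7    0.7    0.4] [-24.3  29.9  65.2  -0.   85.6  65.3] 50.25829433040204 [-0.4  0.3 -0.5]
sleeve_1_c [238.9 173.8] 0.17 [713.1  63.9  85. ]
lid_tab [414.4 239.6] 0.97 [ 520.1 -385.   246. ]
lid_tab [287.  274.3] 0.86 [ 526.4 -388.3  246. ]
tip_bar [325.7 277.3] 0.62 [ 657.  -285.4   85. ]
tip_bar [280.4 193.9] 0.82 [ 646.4 -278.3   85. ]
lid_hinge [270.4 243.2] 0.46 [514.4 -30.3 108. ]
lid_hinge [269.6 297.6] 0.73 [ 520.9 -310.1  108. ]
lid_hinge [352.1 375. ] 0.73 [ 587.5 -515.5  108. ]
lid_hinge [304.6 316.1] 0.95 [ 523.2 -304.2  108. ]
```

View pics/s3.png

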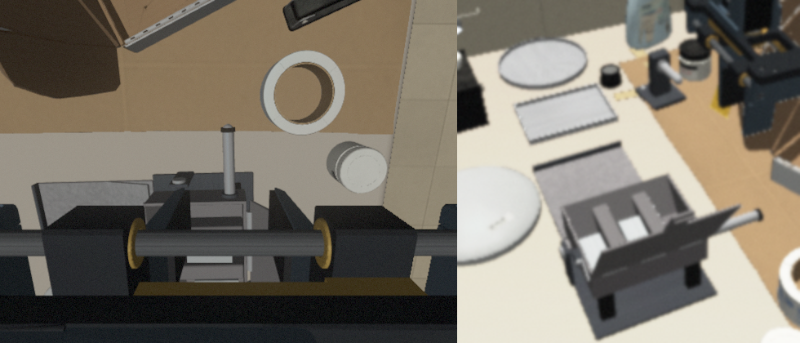

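The lid stays back (side and top), and the bar is at (646,−278). I'll descend and grip it.

>>> apply_moves:
  delta_pos:
    - [0,0.01,-0.8]
    - [0,0.01,-0.8]
    - [0,0.01,-0.8]
    - [0,0.01,-0.8]
  rot:
    - [0,0,0]
    - [0,0,0]
    - [0,0,0]
    - [0,0,0]
  hand: [0.55,0.55,0.55,0.55]

```text
time_s: 11.18
ee_pos: [646.6, -278.0, 160.7]
ee_rot: [-179.8, 0.5, 0.5]
force: [-0.5, 0.3, 0.3]
gripper_width: 50.0
gripper_force: 0.0
```

>>> apply_moves:
  delta_pos:
    - [0,0,-0.3]
    - [0,0,-0.5]
    - [0,0,-0.7]
    - [0,0,-0.83]
    - [0,0,-0.83]
    - [0,0,-0.83]
  rot:
    - [0,0,0]
    - [0,0,0]
    - [0,0,0]
    - [0,0,0]
    - [0,0,0]
    - [0,0,0]
  hand: [0.55,0.55,0.55,0.55,0.55,0.55]

```text
time_s: 11.68
ee_pos: [650.1, -279.6, 67.5]
ee_rot: [180.0, -0.1, 0.4]
force: [0.2, 0.1, 1.7]
gripper_width: 50.3
gripper_force: 0.0
```

>>> apply_moves:
  delta_pos:
    - [0,0,0]
    - [0,0,0]
    - [0,0,0]
    - [0,0,0]
    - [0,0,0]
    - [0,0,0]
    - [0,0,0]
    - [0,0,0]
  rot:
    - [0,0,0]
    - [0,0,0]
    - [0,0,0]
    - [0,0,0]
    - [0,0,0]
    - [0,0,0]
    - [0,0,0]
    - [0,0,0]
  hand: [0,0,0,0,0,0,0,0]
  newtons: 25

```text
time_s: 12.35
ee_pos: [649.5, -277.4, 67.2]
ee_rot: [-179.8, -0.0, 0.5]
force: [-0.7, 4.9, 3.5]
gripper_width: 13.4
gripper_force: 25.0
```

```bash
python3 - <<'E'
import numpy as np
np.set_printoptions(precision=3,suppress=True)
D=np.array([(575,214,18.3,107.95),(514.3,297.8,10.3,98.8),(535.2,91,21,126.1),(652,226.9,24.9,102.5),(704,254.9,29.9,95.1)])
q,s=np.radians(D[:,2]),np.radians(D[:,3]);n=len(q);o=np.ones(n);z=np.zeros(n)
A=np.vstack([np.c_[np.sin(q),np.sin(s),np.cos(s),o,z],np.c_[np.cos(q),np.cos(s),-np.sin(s),z,o]])
x=np.linalg.lstsq(A,np.r_[D[:,0],D[:,1]],rcond=None)[0]; print('a2,f,foff,a1,H-d',x)
r=np.hypot(68,25);p=np.arctan2(25,68)
t=np.radians([0,8,16,24,32,40,48,56,62,67,72,76,80,83,86,89.5]);
y=68-r*np.cos(p+t);h=r*np.sin(p+t)-25
for i in range(len(t)): print(np.degrees(t[i]).round(), (y[i]/120).round(3),(h[i]/120).round(3))
E
```

```text
a2,f,foff,a1,H-d [ 583.838  414.313   20.254    3.731 -193.523]
0.0 0.0 0.0
8.0 0.035 0.077
16.0 0.079 0.148
24.0 0.134 0.212
32.0 0.197 0.269
40.0 0.266 0.316
48.0 0.342 0.352
56.0 0.423 0.378
62.0 0.485 0.39
67.0 0.537 0.395
72.0 0.59 0.395
76.0 0.632 0.392
80.0 0.673 0.386
83.0 0.704 0.379
86.0 0.735 0.371
90.0 0.77 0.36
```

>>> apply_moves:
  delta_pos:
    - [0,0.035,0.077]
    - [0,0.079,0.148]
    - [-0.002,0.134,0.212]
    - [-0.003,0.197,0.269]
    - [-0.004,0.266,0.316]
    - [-0.005,0.342,0.352]
    - [-0.006,0.423,0.378]
    - [-0.007,0.485,0.39]
    - [-0.008,0.537,0.395]
    - [-0.009,0.59,0.395]
  rot:
    - [0,0,0]
    - [0,0,0]
    - [0,0,0]
    - [0,0,0]
    - [0,0,0]
    - [0,0,0]
    - [0,0,0]
    - [0,0,0]
    - [0,0,0]
    - [0,0,0]
  hand: [0,0,0,0,0,0,0,0,0,0]
  newtons: 25

```text
time_s: 13.18
ee_pos: [647.9, -210.1, 118.1]
ee_rot: [179.7, -0.1, 0.5]
force: [-2.2, -4.6, 5.1]
gripper_width: 13.8
gripper_force: 25.1
```

>>> apply_moves:
  delta_pos:
    - [0,0.042,-0.003]
    - [0,0.083,-0.009]
    - [0,0.114,-0.016]
    - [-0.002,0.145,-0.024]
    - [-0.003,0.175,-0.034]
    - [-0.003,0.18,-0.036]
    - [-0.003,0.18,-0.036]
    - [-0.003,0.18,-0.036]
    - [-0.003,0.18,-0.036]
    - [-0.003,0.18,-0.036]
  rot:
    - [0,0,0]
    - [0,0,0]
    - [0,0,0]
    - [0,0,0]
    - [0,0,0]
    - [0,0,0]
    - [0,0,0]
    - [0,0,0]
    - [0,0,0]
    - [0,0,0]
  hand: [0,0,0,0,0,0,0,0,0,0]

```text
time_s: 14.02
ee_pos: [647.1, -185.8, 111.9]
ee_rot: [-180.0, 0.0, 0.5]
force: [-2.5, 1.6, 6.5]
gripper_width: 13.5
gripper_force: 25.1
```

```bash
python3 - <<'E'
from h import *
np.set_printoptions(precision=1,suppress=True)
s=env.state(); print(s['time_s'],s['ee_pos'],s['ee_rot'],s['gripper_width'],s['force'])
w=viewer.grab_frame('wrist');a=viewer.grab_frame('top');b=viewer.grab_frame('side')
for k,z in (('sleeve_1_c',20),('lid_tab',246)):
  for p,st in((a,None),(b,None),(w,s)):
    for e in spotter.landmark_of(p,k)[:4]: print(k,np.array(e['position']),round(e['score'],2),atz(p,e['position'],z,st))
i=np.hstack([cv2.resize(a['pixels'][170:310,200:400],(600,420)),cv2.resize(b['pixels'][140:350,150:360],(420,420))])
cv2.imwrite('pics/s4.png',cv2.resize(i,(800,330))[:,:,::-1])
E
```

```text
14.0167 [ 647.1 -185.8  111.9] [-180.     0.     0.5] 13.508756672558127 [-2.5  1.6  6.5]
sleeve_1_c [201.7 177.8] 0.62 [520.4 304.7  20. ]
lid_tab [263.4 242.7] 0.9 [508.7 -19.1 246. ]
lid_tab [218.2 180.7] 0.6 [661.   95.6 246. ]
lid_tab [221.8 172.6] 0.61 [512.3 -47.9 246. ]
```

View pics/s4.png

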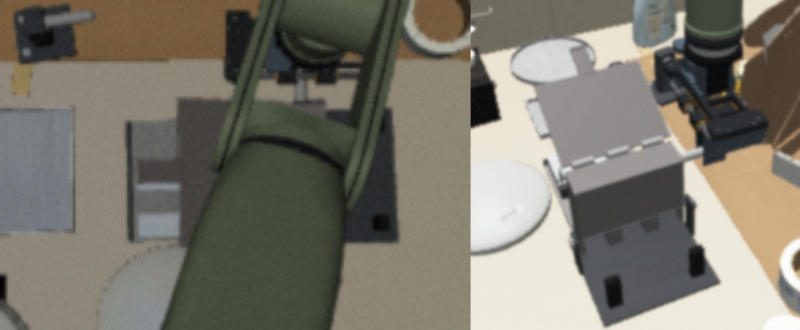

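The top view shows both sleeves out against the far stop of the board, at crop rows 170 and 210. I'll tip the box back level.

>>> apply_moves:
  delta_pos:
    - [0,-0.066,0.019]
    - [0,-0.138,0.032]
    - [0,-0.233,0.035]
    - [0,-0.347,0.018]
    - [0.002,-0.428,-0.008]
    - [0.004,-0.504,-0.044]
    - [0.006,-0.573,-0.091]
    - [0.008,-0.636,-0.148]
    - [0.009,-0.691,-0.212]
    - [0.01,-0.735,-0.283]
  rot:
    - [0,0,0]
    - [0,0,0]
    - [0,0,0]
    - [0,0,0]
    - [0,0,0]
    - [0,0,0]
    - [0,0,0]
    - [0,0,0]
    - [0,0,0]
    - [0,0,0]
  hand: [0,0,0,0,0,0,0,0,0,0]

```text
time_s: 15.3
ee_pos: [649.1, -275.2, 74.6]
ee_rot: [-179.9, 0.0, 0.4]
force: [-0.1, 6.3, 0.3]
gripper_width: 14.0
gripper_force: 25.0
```

>>> apply_moves:
  delta_pos:
    - [0,-0.02,-0.04]
    - [0,-0.033,-0.07]
    - [0,-0.035,-0.077]
    - [0,-0.035,-0.077]
    - [0,-0.035,-0.077]
  rot:
    - [0,0,0]
    - [0,0,0]
    - [0,0,0]
    - [0,0,0]
    - [0,0,0]
  hand: [0,0,0,0,0]

```text
time_s: 15.72
ee_pos: [649.2, -277.5, 69.3]
ee_rot: [-179.9, -0.0, 0.5]
force: [-3.6, 11.5, 17.0]
gripper_width: 13.5
gripper_force: 25.0
```

>>> apply_moves:
  delta_pos:
    - [0,0,0]
    - [0,0,0]
    - [0,0,0]
    - [0,0,0]
    - [0,0,0]
    - [0,0,0.2]
    - [0,0,0.5]
    - [0,0,0.8]
    - [0,0,1]
    - [0,0,1]
  rot:
    - [0,0,0]
    - [0,0,0]
    - [0,0,0]
    - [0,0,0]
    - [0,0,0]
    - [0,0,0]
    - [0,0,0]
    - [0,0,0]
    - [0,0,0]
    - [0,0,0]
  hand: [0.55,0.55,0.55,0.55,0.55,0.55,0.55,0.55,0.55,0.55]

```text
time_s: 16.55
ee_pos: [652.0, -281.2, 193.2]
ee_rot: [179.7, -0.6, 0.4]
force: [-0.3, -0.0, 0.5]
gripper_width: 49.8
gripper_force: 0.0
```

>>> apply_moves:
  delta_pos:
    - [-0.3,1,0.5]
    - [-0.3,1,0.5]
    - [-0.3,1,0.5]
    - [-0.3,1,0.5]
    - [-0.3,1,0.5]
    - [-0.3,1,0.5]
    - [-0.3,1,0.5]
  rot:
    - [0,0,0.53]
    - [0,0,0.53]
    - [0,0,0.53]
    - [0,0,0.53]
    - [0,0,0.53]
    - [0,0,0.53]
    - [0,0,0.53]
  hand: [0.55,0.55,0.55,0.55,0.55,0.55,0.55]

```text
time_s: 17.13
ee_pos: [612.8, -159.0, 245.7]
ee_rot: [-180.0, 0.0, 46.3]
force: [-0.0, -0.5, 0.2]
gripper_width: 49.9
gripper_force: 0.0
```

>>> apply_moves:
  delta_pos:
    - [-0.8,0.7,0]
    - [-0.8,0.7,0]
    - [-0.8,0.7,0]
    - [-0.8,0.7,0]
    - [-0.8,0.7,0]
    - [-0.8,0.7,0]
    - [-0.8,0.7,0]
    - [-0.8,0.7,0]
  rot:
    - [0,0,0.53]
    - [0,0,0.53]
    - [0,0,0.53]
    - [0,0,0.53]
    - [0,0,0.53]
    - [0,0,0.53]
    - [0,0,0.53]
    - [0,0,0.53]
  hand: [0.55,0.55,0.55,0.55,0.55,0.55,0.55,0.55]

```text
time_s: 17.8
ee_pos: [516.8, -75.5, 245.6]
ee_rot: [-179.9, 0.0, 91.6]
force: [0.1, 0.4, -0.7]
gripper_width: 50.3
gripper_force: 0.0
```

```bash
python3 - <<'E'
from h import *
np.set_printoptions(precision=1,suppress=True)
s=env.state(); print(s['time_s'],s['ee_pos'],s['ee_rot'],s['gripper_width'],s['force'])
w=viewer.grab_frame('wrist');a=viewer.grab_frame('top');b=viewer.grab_frame('side')
for k,z in (('sleeve_1_c',20),('lid_tab',246),('tip_bar',85)):
  for p,st in((a,None),(b,None),(w,s)):
    for e in spotter.landmark_of(p,k)[:4]: print(k,np.array(e['position']),round(e['score'],2),atz(p,e['position'],z,st))
for e in spotter.trace(w,'sleeve_1')[:4]:
    m=e['mask'].astype(np.uint8); c=max(cv2.findContours(m,0,2)[0],key=cv2.contourArea)
    bx=cv2.boxPoints(cv2.minAreaRect(c)); print('W',round(e['score'],2),m.sum(),np.array([atz(w,q,34,s)[:2] for q in bx]).tolist())
i=np.hstack([w['pixels'],cv2.resize(b['pixels'][140:350,150:360],(420,420))])
cv2.imwrite('pics/s5.png',cv2.resize(i,(800,343))[:,:,::-1])
E
```

```text
17.8 [516.8 -75.5 245.6] [-179.9    0.    91.6] 50.26131469903907 [ 0.1  0.4 -0.7]
lid_tab [415.  238.3] 0.72 [ 523.3 -386.5  246. ]
lid_tab [287.4 274. ] 0.75 [ 527.2 -388.   246. ]
tip_bar [357.3 198.7] 0.7 [ 644. -274.   85.]
tip_bar [246.4 153.3] 0.34 [773.5  43.7  85. ]Traceback (most recent call last):
  File "<stdin>", line 8, in <module>
ValueError: it knows: board, box_in, dish_floor, jar_black, jar_white, lid, lid_hinge, lid_tab, loupe, marker_tent, pin_root, pin_tip, seal_tape, sleeve_1, sleeve_2, sleeve_3, sleeve_4, sleeve_5, sleeve_6, tip_ba
```

```bash
python3 - <<'E'
from h import *
np.set_printoptions(precision=1,suppress=True)
s=env.state()
w=viewer.grab_frame('wrist');b=viewer.grab_frame('side')
for k in ['sleeve_%d_c'%i for i in (1,3)]:
  for e in spotter.landmark_of(w,k)[:4]: print(k,np.array(e['position']),round(e['score'],2),atz(w,e['position'],20,s))
  for e in spotter.trace(w,k)[:4]:
    m=e['mask'].astype(np.uint8); c=max(cv2.findContours(m,0,2)[0],key=cv2.contourArea)
    bx=cv2.boxPoints(cv2.minAreaRect(c)); print('W',round(e['score'],2),m.sum(),np.array([atz(w,q,34,s)[:2] for q in bx]).tolist())
i=np.hstack([w['pixels'],cv2.resize(b['pixels'][140:350,150:360],(420,420))])
cv2.imwrite('pics/s5.png',cv2.resize(i,(800,343))[:,:,::-1])
E
```

```text
sleeve_3_c [276.9 150. ] 0.35 [512.9 -36.4  20. ]
W 0.5 2955 [[655.4559223461831, 113.59645597818903], [735.6887845318129, 115.73839488221022], [745.1809524612785, 67.18622901223148], [661.991445694789, 64.96617136658604]]
```

View pics/s5.png

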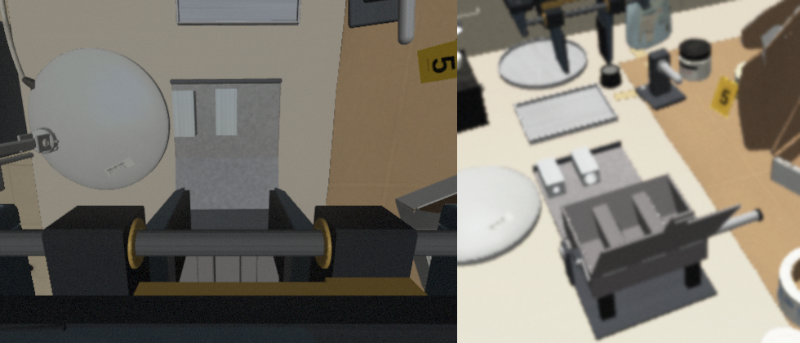

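```bash
python3 - <<'E'
from h import *
np.set_printoptions(precision=1,suppress=True)
s=env.state()
w=viewer.grab_frame('wrist');b=viewer.grab_frame('side')
g=w['pixels'].astype(int).sum(2)/3
sub=g[95:185,205:300]; print(sub.min(),sub.max(),np.median(sub))
for th in (165,180,195):
  m=np.zeros(g.shape,np.uint8); m[102:190,205:310]=(g[102:190,205:310]>th)
  for c in cv2.findContours(m,0,2)[0]:
    if cv2.contourArea(c)>300:
      bx=cv2.boxPoints(cv2.minAreaRect(c)); P=np.array([atz(w,q,34,s)[:2] for q in bx]); print(th,P.mean(0),P.round(0).tolist())
cv2.imwrite('pics/s6.png',cv2.resize(b['pixels'][205:275,185:265],(800,700),interpolation=cv2.INTER_CUBIC)[50:650,:,::-1])
E
```

```text
49.666666666666664 151.66666666666666 115.0
```

View pics/s6.png

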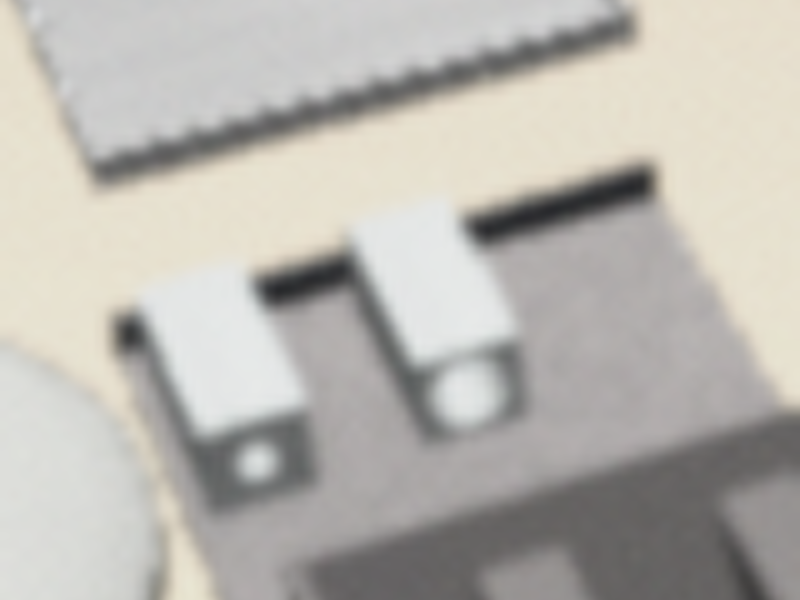

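The side crop shows the left sleeve (at low x) with a small bore and the centre sleeve with a large one. I'll still confirm both on the pin. First I need their positions.

```bash
python3 - <<'E'
from h import *
np.set_printoptions(precision=1,suppress=True)
s=env.state()
w=viewer.grab_frame('wrist');a=viewer.grab_frame('top')
def seg(p,st,r0,r1,c0,c1,ths,z,amin):
  g=p['pixels'].astype(int).sum(2)/3
  for th in ths:
    m=np.zeros(g.shape,np.uint8); m[r0:r1,c0:c1]=(g[r0:r1,c0:c1]>th)
    for c in cv2.findContours(m,0,2)[0]:
      if cv2.contourArea(c)>amin:
        bx=cv2.boxPoints(cv2.minAreaRect(c)); P=np.array([atz(p,q,z,st)[:2] for q in bx]); print(th,P.mean(0),P.round(0).tolist())
seg(w,s,102,190,205,310,(125,133,140),34,300)
A=proj(a,[512,-31,34]);r,c=int(A[1]),int(A[0]); g=a['pixels'].astype(int).sum(2)/3; print(np.percentile(g[r-30:r+30,c-25:c+25],[5,50,80,90,95]))
seg(a,None,r-30,r+30,c-22,c+35,(150,165,175),34,60)
for k in('pin_tip','pin_root'):
  for e in spotter.landmark_of(w,k)[:1]: print(k,e['score'],e['position'],atz(w,e['position'],75,s))
E
```

```text
125 [512.3 -21.5] [[497.0, 8.0], [526.0, 9.0], [528.0, -51.0], [498.0, -52.0]]
125 [453.  -33.5] [[436.0, 12.0], [471.0, 13.0], [471.0, -79.0], [434.0, -80.0]]
133 [512.3 -22. ] [[498.0, 7.0], [525.0, 8.0], [527.0, -51.0], [499.0, -52.0]]
133 [452.4 -33.5] [[436.0, 12.0], [470.0, 13.0], [469.0, -79.0], [434.0, -80.0]]
140 [455.6 -25.2] [[441.0, 3.0], [468.0, 5.0], [470.0, -54.0], [442.0, -56.0]]
140 [512.3 -21.5] [[498.0, 7.0], [525.0, 8.0], [527.0, -50.0], [499.0, -51.0]]
[ 26.3  71.7  86.   97.7 124.7]
pin_tip 0.79 [493.4, 50.4] [706.9  62.3  75. ]
```

>>> apply_moves:
  delta_pos:
    - [-0.04,0.447,-0.97]
    - [-0.04,0.447,-0.97]
    - [-0.04,0.447,-0.97]
    - [-0.04,0.447,-0.97]
    - [-0.04,0.447,-0.97]
  rot:
    - [0,0,0]
    - [0,0,0]
    - [0,0,0]
    - [0,0,0]
    - [0,0,0]
  hand: [0.44,0.44,0.44,0.44,0.44]

```text
time_s: 19.42
ee_pos: [510.9, -21.1, 128.4]
ee_rot: [-179.7, -0.0, 91.6]
force: [-0.2, 0.2, 0.9]
gripper_width: 40.3
gripper_force: 0.0
```

>>> apply_moves:
  delta_pos:
    - [0,0,-0.3]
    - [0,0,-0.55]
    - [0,0,-0.75]
    - [0,0,-0.88]
    - [0,0,-0.95]
    - [0,0,-1]
    - [0,0,-1]
    - [0,0,-1]
  rot:
    - [0,0,0]
    - [0,0,0]
    - [0,0,0]
    - [0,0,0]
    - [0,0,0]
    - [0,0,0]
    - [0,0,0]
    - [0,0,0]
  hand: [0.44,0.44,0.44,0.44,0.44,0.44,0.44,0.44]

```text
time_s: 20.08
ee_pos: [513.7, -22.0, 11.3]
ee_rot: [179.8, 0.0, 91.5]
force: [0.0, -0.4, 0.3]
gripper_width: 40.2
gripper_force: 0.0
```

>>> apply_moves:
  delta_pos:
    - [0,0,0]
    - [0,0,0]
    - [0,0,0]
    - [0,0,0]
    - [0,0,0]
    - [0,0,0]
  rot:
    - [0,0,0]
    - [0,0,0]
    - [0,0,0]
    - [0,0,0]
    - [0,0,0]
    - [0,0,0]
  hand: [0.15,0.15,0.15,0.15,0.15,0.15]
  newtons: 30

```text
time_s: 20.58
ee_pos: [513.1, -21.7, 11.1]
ee_rot: [179.9, 0.0, 91.6]
force: [-0.3, -0.1, 5.8]
gripper_width: 28.0
gripper_force: 30.0
```

Gripped at 28 mm. I'll lift it and move to look at the pin.

>>> apply_moves:
  delta_pos:
    - [0,0,0.3]
    - [0,0,0.6]
    - [0.3,0.05,0.75]
    - [0.6,0.05,0.75]
    - [0.87,0.05,0.75]
    - [0.87,0.05,0.75]
  rot:
    - [0,0,0]
    - [0,0,0.03]
    - [0,0,0.06]
    - [0,0,0.1]
    - [0,0,0.14]
    - [0,0,0.14]
  hand: [0.15,0.15,0.15,0.15,0.15,0.15]

```text
time_s: 21.08
ee_pos: [623.2, -15.5, 100.6]
ee_rot: [179.5, 0.1, 103.7]
force: [0.9, 0.3, -0.2]
gripper_width: 27.9
gripper_force: 30.0
```

>>> apply_moves:
  delta_pos:
    - [0.3,0.05,0.3]
    - [0.6,0.05,0.6]
    - [0.87,0.05,0.75]
    - [0.87,0.05,0.75]
    - [0.87,0.05,0.75]
    - [0.87,0.05,0.75]
  rot:
    - [0,0,0]
    - [0,0,0]
    - [0,0,0]
    - [0,0,0]
    - [0,0,0]
    - [0,0,0]
  hand: [0.15,0.15,0.15,0.15,0.15,0.15]

```text
time_s: 21.58
ee_pos: [720.3, -9.5, 188.9]
ee_rot: [-179.9, -0.0, 103.6]
force: [-0.5, 0.4, -1.7]
gripper_width: 27.7
gripper_force: 30.0
```

```bash
python3 - <<'E'
from h import *
np.set_printoptions(precision=1,suppress=True)
s=env.state(); print(s['time_s'],s['ee_pos'],s['ee_rot'],s['gripper_width'],s['force'],s['qpos'])
w=viewer.grab_frame('wrist'); save(w,'w7');a=viewer.grab_frame('top');b=viewer.grab_frame('side')
for k in('pin_tip','pin_root'):
  o=[]
  for p,st in((w,s),(a,None),(b,None)):
    for e in spotter.landmark_of(p,k)[:1]: print(k,round(e['score'],2),np.array(e['position']),atz(p,e['position'],75,st)); o.append((p,e['position'],st))
  print(tri(o))
  for e in spotter.landmark_of(b,'sleeve_1_c')[:3]: print(e)
E
```

```text
21.5833 [720.3  -9.5 188.9] [-179.9   -0.   103.6] 27.71306316011328 [-0.5  0.4 -1.7] [ -1.7  32.6  69.8  -0.   77.7 -15.2]
pin_tip 0.56 [290.2 125.1] [712.5  58.1  75. ]
pin_tip 0.61 [239.3 175.1] [711.4  63.8  75. ]
pin_tip 0.65 [287.1 189.7] [713.1  62.1  75. ]
[712.   60.7  76.5]
pin_root 0.85 [296.6  38.9] [702.1 119.7  75. ]
pin_root 0.7 [211.1 241.9] [517.9 139.1  75. ]
pin_root 0.79 [273.6 180.7] [695.  119.6  75. ]
[636.2 119.8  83. ]
```

View pics/w7.png

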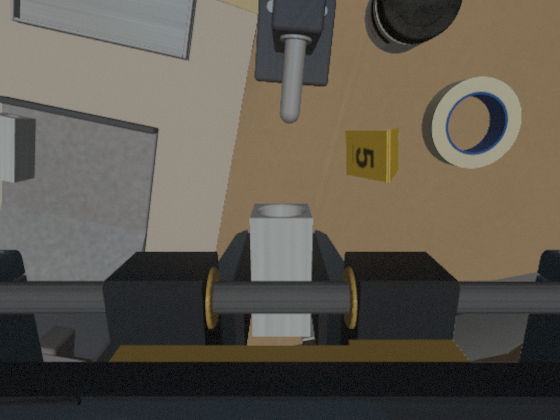

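The pin is ahead of the sleeve, from the tip at pixel (290,122) to the root at (297,38), and its yaw is about 99.6°. I'll lower to pin height and look once more.

>>> apply_moves:
  delta_pos:
    - [0.02,0,-0.3]
    - [0.025,0,-0.6]
    - [0.025,0,-0.85]
    - [0.025,0,-1]
    - [0.025,0,-1]
    - [0.025,0,-1]
  rot:
    - [0,0,-0.045]
    - [0,0,-0.045]
    - [0,0,-0.045]
    - [0,0,-0.045]
    - [0,0,-0.045]
    - [0,0,-0.045]
  hand: [0.15,0.15,0.15,0.15,0.15,0.15]

```text
time_s: 22.63
ee_pos: [723.7, -9.6, 69.2]
ee_rot: [-179.9, -0.0, 99.7]
force: [0.8, -0.3, 0.3]
gripper_width: 27.7
gripper_force: 30.0
```

>>> apply_moves:
  delta_pos:
    - [0,0,-0.025]
    - [0,0,-0.025]
    - [0,0,-0.025]
  rot:
    - [0,0,0]
    - [0,0,0]
    - [0,0,0]
  hand: [0.15,0.15,0.15]

```text
time_s: 22.88
ee_pos: [725.1, -9.6, 68.9]
ee_rot: [179.8, 0.0, 99.7]
force: [0.2, 0.3, -1.2]
gripper_width: 27.9
gripper_force: 30.0
```

```bash
python3 - <<'E'
from h import *
np.set_printoptions(precision=1,suppress=True)
s=env.state(); print(s['time_s'],s['ee_pos'],s['ee_rot'],s['gripper_width'],s['force'])
w=viewer.grab_frame('wrist');b=viewer.grab_frame('side')
i=np.hstack([w['pixels'],cv2.resize(b['pixels'][150:255,240:345],(420,420),interpolation=cv2.INTER_CUBIC)])
cv2.imwrite('pics/s8.png',cv2.resize(i,(800,343))[:,:,::-1])
# pin centreline in wrist: bright run per row
g=w['pixels'].astype(int).sum(2)/3
for k in('pin_tip','pin_root'):
  for p,st in((w,s),(b,None)):
    for e in spotter.landmark_of(p,k)[:1]: print(k,round(e['score'],2),np.array(e['position']),atz(p,e['position'],75,st))
for y in (50,60,70,80,90,100,110):
  P=proj(w,[712.3-.168*(y-59),y,83],s); r=int(P[1]); 
  if 0<=r<420:
    c0=int(P[0]); row=g[r,c0-35:c0+35]; print(y,P,''.join('%4d'%v for v in row[::2]))
for e in spotter.trace(w,'pin_tip')[:1]:
    m=e['mask']; rr=np.where(m.any(1))[0]; print('pin mask',e['score'],m.sum(),[(r,np.where(m[r])[0].min(),np.where(m[r])[0].max()) for r in rr[::8]])
E
```

```text
22.8833 [725.1  -9.6  68.9] [179.8   0.   99.7] 27.90320507000984 [ 0.2  0.3 -1.2]
pin_tip 0.83 [272.1 121.6] [710.4  59.7  75. ]
pin_tip 0.91 [288.  191.8] [711.5  51.7  75. ]
50 [275.9 145.6]  110 109 107 111 110 110 108 110 108 108 107 110 110 107 109 107 109 109 109 112 109 110 111 111 112 110 109 108 110 108 109 111 108 111 112
60 [275.9 121.8]  109 111 108 109 110 108 108 109 111 108 109 112 110  88  65  66  66  69  69  63  83 107 110 111 109 111 112 108 110 110 110 110 110 104 110
70 [275.8  97.2]  110 110 110 108 110 110 109 108  93  94 109 114 127 127 128 130 135 136 135 132 127 124 117 105  96  82 112 108 108 106 111 110 109 110 109
80 [275.8  71.7]  112 110 108 112 111 110 109 109  90  96 107 115 125 126 126 129 133 135 134 133 124 124 117 109 101  89 102 112 109 110 110 108 107 108 110
90 [275.8  45.2]   67  69  67  66  70  65  68  68  77  96 105 113 124 129 127 127 134 135 135 134 130 122 117 109 100  90  62  65  67  67  67  65  67  64  68
100 [275.8  17.8]   66  65  70  68  69  63  68  65  80  95 107 115 125 128 131 128 132 136 136 130 128 125 118 113 100  88  71  67  65  68  67  69  61  65  67
pin mask 0.9 9497 [(np.int64(0), np.int64(217), np.int64(335)), (np.int64(8), np.int64(217), np.int64(335)), (np.int64(16), np.int64(217), np.int64(334)), (np.int64(24), np.int64(218), np.int64(333)), (np.int64(32), np.int64(218), np.int64(333)), (np.int64(40), np.int64(218), np.int64(332)), (np.int64(48), np.int64(217), np.int64(332)), (np.int64(56), np.int64(218), np.int64(332)), (np.int64(64), np.int64(255), np.int64(326)), (np.int64(72), np.int64(254), np.int64(291)), (np.int64(80), np.int64(255), np.int64(290)), (np.int64(88), np.int64(256), np.int64(290)), (np.int64(96), np.int64(256), np.int64(290)), (np.int64(104), np.int64(256), np.int64(291)), (np.int64(112), np.int64(257), np.int64(291)), (np.int64(120), np.int64(263), np.int64(284))]
```

View pics/s8.png

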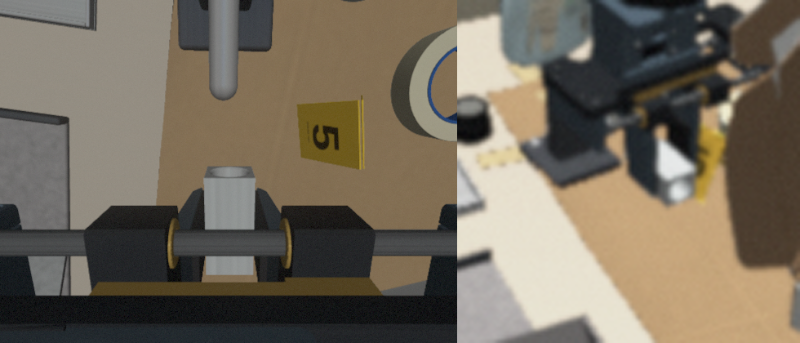

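The pin runs parallel to the sleeve but about 6 px (3 mm) to its left, and the sleeve is about 2 mm high. I'll correct that and slide on.

>>> apply_moves:
  delta_pos:
    - [-0.025,-0.004,-0.018]
    - [-0.046,0.119,-0.018]
    - [-0.067,0.242,-0.018]
    - [-0.088,0.366,-0.018]
    - [-0.095,0.41,-0.018]
    - [-0.102,0.45,-0.018]
    - [-0.109,0.489,-0.018]
    - [-0.109,0.489,-0.018]
  rot:
    - [0,0,0]
    - [0,0,0]
    - [0,0,0]
    - [0,0,0]
    - [0,0,0]
    - [0,0,0]
    - [0,0,0]
    - [0,0,0]
  hand: [0.15,0.15,0.15,0.15,0.15,0.15,0.15,0.15]

```text
time_s: 23.9
ee_pos: [710.9, 50.3, 64.9]
ee_rot: [180.0, -0.0, 99.8]
force: [-0.6, -0.8, -0.8]
gripper_width: 27.6
gripper_force: 30.0
```

```bash
python3 - <<'E'
from h import *
np.set_printoptions(precision=1,suppress=True)
s=env.state(); print(s['time_s'],s['ee_pos'],s['ee_rot'],s['gripper_width'],s['force'],s['torque'])
w=viewer.grab_frame('wrist');b=viewer.grab_frame('side')
i=np.hstack([w['pixels'],cv2.resize(b['pixels'][150:255,240:345],(420,420),interpolation=cv2.INTER_CUBIC)])
cv2.imwrite('pics/s9.png',cv2.resize(i,(800,343))[:,:,::-1])
E
```

```text
23.9 [710.9  50.3  64.9] [180.   -0.   99.8] 27.563109233598954 [-0.6 -0.8 -0.8] [-0.  0.  0.]
```

View pics/s9.png

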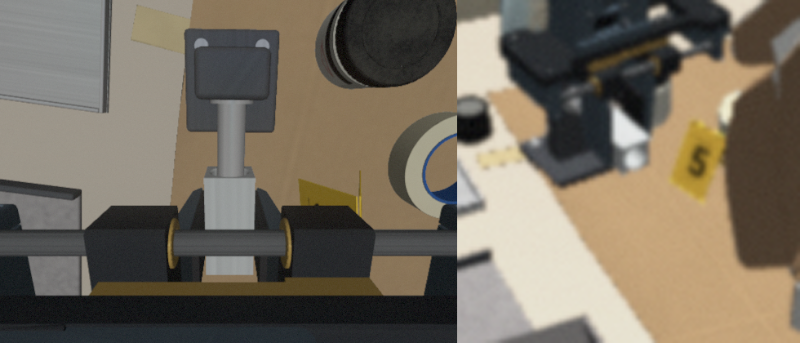

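The pin is entering the bore with no side force. I'll push on to the post.

>>> apply_moves:
  delta_pos:
    - [-0.021,0.123,0]
    - [-0.039,0.23,0]
    - [-0.05,0.296,0]
    - [-0.056,0.329,0]
    - [-0.058,0.341,0]
    - [-0.06,0.35,0]
    - [-0.06,0.35,0]
    - [-0.06,0.35,0]
  rot:
    - [0,0,0]
    - [0,0,0]
    - [0,0,0]
    - [0,0,0]
    - [0,0,0]
    - [0,0,0]
    - [0,0,0]
    - [0,0,0]
  hand: [0.15,0.15,0.15,0.15,0.15,0.15,0.15,0.15]

```text
time_s: 24.67
ee_pos: [703.8, 90.5, 64.8]
ee_rot: [-180.0, 0.0, 99.7]
force: [-0.4, -2.2, -1.2]
gripper_width: 27.8
gripper_force: 30.0
```

>>> apply_moves:
  delta_pos:
    - [-0.002,0.012,0]
    - [-0.004,0.024,0]
    - [-0.004,0.024,0]
    - [-0.004,0.024,0]
  rot:
    - [0,0,0]
    - [0,0,0]
    - [0,0,0]
    - [0,0,0]
  hand: [0.15,0.15,0.15,0.15]

```text
time_s: 25.0
ee_pos: [703.8, 90.6, 65.0]
ee_rot: [180.0, 0.3, 99.7]
force: [0.4, -9.0, -0.6]
gripper_width: 27.7
gripper_force: 30.0
```

Contact with the post at the expected depth means it slid right home. I'll retreat and carry it to the tray.

>>> apply_moves:
  delta_pos:
    - [0.02,-0.12,0]
    - [0.06,-0.35,0]
    - [0.1,-0.6,0]
    - [0.147,-0.863,0]
    - [0.147,-0.863,0]
    - [0.147,-0.863,0]
  rot:
    - [0,0,0]
    - [0,0,0]
    - [0,0,0]
    - [0,0,0]
    - [0,0,0]
    - [0,0,0]
  hand: [0.15,0.15,0.15,0.15,0.15,0.15]

```text
time_s: 25.5
ee_pos: [721.2, -11.5, 64.6]
ee_rot: [180.0, -0.1, 99.5]
force: [-0.8, -0.9, -1.5]
gripper_width: 27.8
gripper_force: 30.0
```

>>> apply_moves:
  delta_pos:
    - [0,0,0.3]
    - [0,0,0.6]
    - [0,0,0.9]
    - [0,0,1]
    - [0,0,1]
  rot:
    - [0,0,0]
    - [0,0,0]
    - [0,0,0]
    - [0,0,0]
    - [0,0,0]
  hand: [0.15,0.15,0.15,0.15,0.15]

```text
time_s: 25.92
ee_pos: [723.1, -8.2, 190.2]
ee_rot: [179.5, 0.0, 99.8]
force: [0.8, -0.2, -0.3]
gripper_width: 27.7
gripper_force: 30.0
```

>>> apply_moves:
  delta_pos:
    - [-0.25,0.2,0]
    - [-0.5,0.4,0]
    - [-0.75,0.6,0]
    - [-0.83,0.66,0]
    - [-0.83,0.66,0]
  rot:
    - [0,0,-0.03]
    - [0,0,-0.06]
    - [0,0,-0.1]
    - [0,0,-0.113]
    - [0,0,-0.113]
  hand: [0.15,0.15,0.15,0.15,0.15]

```text
time_s: 26.33
ee_pos: [617.3, 72.5, 183.3]
ee_rot: [-179.7, -0.1, 90.2]
force: [-0.6, -0.0, -1.2]
gripper_width: 28.0
gripper_force: 30.0
```

>>> apply_moves:
  delta_pos:
    - [-0.25,0.2,0]
    - [-0.5,0.4,0]
    - [-0.75,0.6,0]
    - [-0.83,0.66,0]
    - [-0.83,0.66,0]
  rot:
    - [0,0,0]
    - [0,0,0]
    - [0,0,0]
    - [0,0,0]
    - [0,0,0]
  hand: [0.15,0.15,0.15,0.15,0.15]

```text
time_s: 26.75
ee_pos: [519.4, 150.3, 183.9]
ee_rot: [-179.8, -0.0, 90.2]
force: [-0.4, -0.9, -0.7]
gripper_width: 27.6
gripper_force: 30.0
```

>>> apply_moves:
  delta_pos:
    - [0,0,-0.3]
    - [0,0,-0.6]
    - [0,0,-0.9]
    - [0,0,-1]
    - [0,0,-1]
  rot:
    - [0,0,0]
    - [0,0,0]
    - [0,0,0]
    - [0,0,0]
    - [0,0,0]
  hand: [0.15,0.15,0.15,0.15,0.15]

```text
time_s: 27.17
ee_pos: [520.1, 147.3, 60.3]
ee_rot: [-179.5, 0.1, 90.0]
force: [-0.0, -0.7, -0.3]
gripper_width: 28.0
gripper_force: 30.0
```

```bash
python3 - <<'E'
from h import *
np.set_printoptions(precision=1,suppress=True)
s=env.state(); print(s['time_s'],s['ee_pos'],s['ee_rot'],s['gripper_width'],s['force'])
w=viewer.grab_frame('wrist');b=viewer.grab_frame('side')
for p,st in((w,s),(b,None)):
  for e in spotter.landmark_of(p,'tray_floor')[:1]: print(e['score'],atz(p,e['position'],3,st))
E
```

```text
27.1667 [520.1 147.3  60.3] [-179.5    0.1   90. ] 27.957630994618277 [-0.  -0.7 -0.3]
0.91 [521.7 160.1   3. ]
```

>>> apply_moves:
  delta_pos:
    - [0,0,-0.2]
    - [0,0,-0.35]
    - [0,0,-0.43]
    - [0,0,-0.465]
    - [0,0,-0.465]
    - [0,0,-0.465]
  rot:
    - [0,0,0]
    - [0,0,0]
    - [0,0,0]
    - [0,0,0]
    - [0,0,0]
    - [0,0,0]
  hand: [0.15,0.15,0.15,0.15,0.15,0.15]

```text
time_s: 27.87
ee_pos: [522.7, 149.0, 10.0]
ee_rot: [179.9, -0.0, 90.0]
force: [0.2, 0.7, -0.4]
gripper_width: 27.4
gripper_force: 30.0
```

>>> apply_moves:
  delta_pos:
    - [0,0,0]
    - [0,0,0]
    - [0,0,0]
    - [0,0,0]
    - [0,0,0.1]
    - [0,0,0.3]
    - [0,0,0.6]
    - [0,0,0.9]
    - [0,0,1]
    - [0,0,1]
  rot:
    - [0,0,0]
    - [0,0,0]
    - [0,0,0]
    - [0,0,0]
    - [0,0,0]
    - [0,0,0]
    - [0,0,0]
    - [0,0,0]
    - [0,0,0]
    - [0,0,0]
  hand: [0.5,0.5,0.5,0.5,0.5,0.5,0.5,0.5,0.5,0.5]

```text
time_s: 28.7
ee_pos: [524.3, 149.5, 133.2]
ee_rot: [179.5, -0.1, 90.0]
force: [0.3, -0.3, 0.4]
gripper_width: 45.3
gripper_force: 0.0
```

>>> apply_moves:
  delta_pos:
    - [0,0,0.3]
    - [0,-0.3,0.6]
    - [0,-0.6,0.9]
    - [0,-0.9,1]
    - [0,-1,1]
    - [0,-1,1]
  rot:
    - [0,0,0]
    - [0,0,0]
    - [0,0,0]
    - [0,0,0]
    - [0,0,0]
    - [0,0,0]
  hand: [0.5,0.5,0.5,0.5,0.5,0.5]

```text
time_s: 29.2
ee_pos: [522.2, 25.0, 250.1]
ee_rot: [179.9, 0.1, 89.8]
force: [-0.2, -0.2, 0.3]
gripper_width: 45.6
gripper_force: 0.0
```

>>> apply_moves:
  delta_pos:
    - [-0.2,-0.3,0]
    - [-0.4,-0.6,0]
    - [-0.5,-0.9,0]
    - [-0.5,-1,0]
    - [-0.5,-1,0]
    - [-0.5,-1,0]
  rot:
    - [0,0,0.02]
    - [0,0,0.02]
    - [0,0,0.02]
    - [0,0,0.02]
    - [0,0,0.02]
    - [0,0,0.02]
  hand: [0.5,0.5,0.5,0.5,0.5,0.5]

```text
time_s: 29.7
ee_pos: [461.3, -90.9, 247.8]
ee_rot: [-179.9, -0.1, 91.6]
force: [0.0, 0.7, -0.2]
gripper_width: 45.6
gripper_force: 0.0
```

```bash
cat > seg.py <<'E'
from h import *
np.set_printoptions(precision=1,suppress=True)
s=env.state(); print(s['time_s'],s['ee_pos'],s['ee_rot'],s['gripper_width'],s['force'])
w=viewer.grab_frame('wrist');b=viewer.grab_frame('side')
g=w['pixels'].astype(int).sum(2)/3
c=proj(w,[455.6,-25,34],s).astype(int);print(c)
r0,r1,c0,c1=max(c[1]-60,0),c[1]+60,max(c[0]-45,0),c[0]+45
for th in (130,137,143,150):
    m=np.zeros(g.shape,np.uint8); m[r0:r1,c0:c1]=(g[r0:r1,c0:c1]>th)
    for k in cv2.findContours(m,0,2)[0]:
      if cv2.contourArea(k)>400:
        P=np.array([atz(w,q,34,s)[:2] for q in cv2.boxPoints(cv2.minAreaRect(k))]); print(th,P.mean(0),P.round(0).tolist())
for e in spotter.landmark_of(b,'sleeve_1_c')[:3]: print(np.array(e['position']),e['score'],atz(b,e['position'],20),atz(b,e['position'],17))
E
python3 seg.py; python3 - <<'E'
from h import *
w=viewer.grab_frame('wrist');b=viewer.grab_frame('side')
i=np.hstack([w['pixels'],cv2.resize(b['pixels'][140:280,150:290],(420,420),interpolation=cv2.INTER_CUBIC)])
cv2.imwrite('pics/s10.png',cv2.resize(i,(800,343))[:,:,::-1])
E
```

```text
29.7 [461.3 -90.9 247.8] [-179.9   -0.1   91.6] 45.603223213088874 [ 0.   0.7 -0.2]
[276 125]
130 [418.2 -32.6] [[406.0, -87.0], [407.0, 22.0], [429.0, 22.0], [430.0, -87.0]]
130 [454.6 -26.4] [[407.0, 34.0], [499.0, 37.0], [506.0, -87.0], [406.0, -90.0]]
137 [415.5 -18.1] [[407.0, -54.0], [407.0, 18.0], [424.0, 18.0], [424.0, -54.0]]
[270.9 294.2] 0.71 [ 551.2 -230.    20. ] [ 552.1 -227.5   17. ]
[315.3 205.5] 0.43 [786.9  30.2  20. ] [788.7  33.7  17. ]
```

View pics/s10.png

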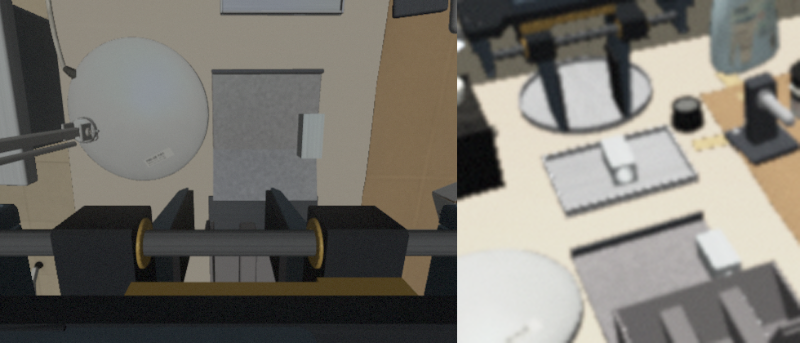

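Sleeve A is in the tray. The other sleeve has been knocked across to the high-x edge of the board, at wrist pixel (382,167). I'll locate it again.

```bash
cat > seg2.py <<'E'
from h import *
np.set_printoptions(precision=1,suppress=True)
s=env.state(); print(s['time_s'],s['ee_pos'],s['ee_rot'])
w=viewer.grab_frame('wrist');b=viewer.grab_frame('side')
g=w['pixels'].astype(int).sum(2)/3
print(np.percentile(g[130:205,355:405],[5,25,50,75,95]))
for th in (125,130,135,140):
    m=np.zeros(g.shape,np.uint8); m[125:210,350:408]=(g[125:210,350:408]>th)
    for k in cv2.findContours(m,0,2)[0]:
      if cv2.contourArea(k)>400:
        q4=cv2.boxPoints(cv2.minAreaRect(k))
        P=np.array([atz(w,q,34,s)[:2] for q in q4]); print(th,P.mean(0),P.round(0).tolist(),q4.round(0).tolist())
for e in spotter.trace(w,'sleeve_1_c')[:3]: print(e['score'],e['box'])
cv2.imwrite('pics/s11.png',np.hstack([cv2.resize(w['pixels'][110:220,330:430],(400,440),interpolation=cv2.INTER_CUBIC),cv2.resize(b['pixels'][200:255,210:260],(400,440),interpolation=cv2.INTER_CUBIC)])[:,:,::-1])
E
python3 seg2.py
```

```text
29.95 [462.  -90.1 248.6] [-180.    -0.    91.8]
[ 63.  112.3 135.3 143.3 147. ]
125 [581.1 -66.3] [[556.0, -21.0], [596.0, -19.0], [608.0, -112.0], [565.0, -113.0]] [[369.0, 125.0], [407.0, 125.0], [407.0, 209.0], [369.0, 209.0]]
130 [581.1 -66.3] [[556.0, -21.0], [596.0, -19.0], [608.0, -112.0], [565.0, -113.0]] [[369.0, 125.0], [407.0, 125.0], [407.0, 209.0], [369.0, 209.0]]
135 [581.7 -66.2] [[557.0, -21.0], [596.0, -19.0], [608.0, -112.0], [566.0, -113.0]] [[370.0, 125.0], [407.0, 125.0], [407.0, 209.0], [370.0, 209.0]]
140 [576.  -64.6] [[564.0, -94.0], [560.0, -35.0], [588.0, -35.0], [592.0, -94.0]] [[370.0, 192.0], [372.0, 139.0], [397.0, 140.0], [395.0, 193.0]]
```

View pics/s11.png

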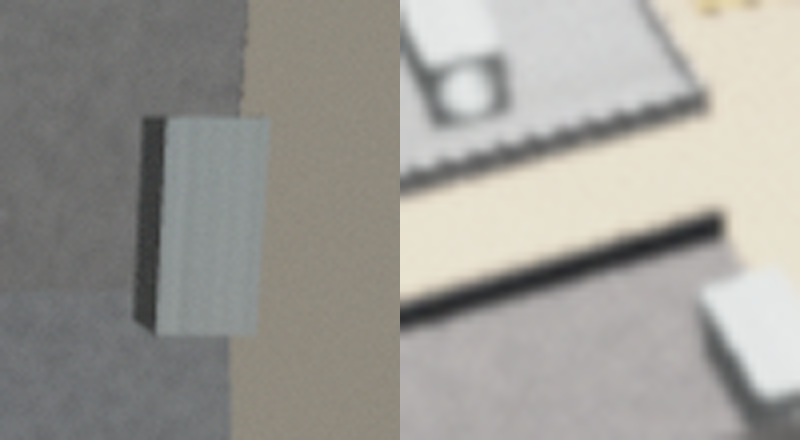

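>>> apply_moves:
  delta_pos:
    - [0.3,0.1,-0.1]
    - [0.6,0.22,-0.3]
    - [0.9,0.22,-0.5]
    - [0.95,0.22,-0.8]
    - [0.95,0.22,-0.975]
    - [0.95,0.22,-0.975]
  rot:
    - [0,0,0.027]
    - [0,0,0.027]
    - [0,0,0.027]
    - [0,0,0.027]
    - [0,0,0.027]
    - [0,0,0.027]
  hand: [0.48,0.48,0.48,0.48,0.48,0.48]

```text
time_s: 30.6
ee_pos: [572.9, -63.8, 126.4]
ee_rot: [-179.4, -0.1, 94.1]
force: [-0.8, -1.1, 0.1]
gripper_width: 44.0
gripper_force: 0.0
```

>>> apply_moves:
  delta_pos:
    - [0,0,-0.3]
    - [0,0,-0.55]
    - [0,0,-0.75]
    - [0,0,-0.88]
    - [0,0,-0.95]
    - [0,0,-1]
    - [0,0,-1]
    - [0,0,-1]
  rot:
    - [0,0,0]
    - [0,0,0]
    - [0,0,0]
    - [0,0,0]
    - [0,0,0]
    - [0,0,0]
    - [0,0,0]
    - [0,0,0]
  hand: [0.48,0.48,0.48,0.48,0.48,0.48,0.48,0.48]

```text
time_s: 31.27
ee_pos: [576.7, -64.9, 13.3]
ee_rot: [179.9, 0.0, 94.0]
force: [-0.7, -0.2, 0.9]
gripper_width: 44.1
gripper_force: 0.0
```

>>> apply_moves:
  delta_pos:
    - [0,0,0]
    - [0,0,0]
    - [0,0,0]
    - [0,0,0]
    - [0,0,0]
    - [0,0,0]
  rot:
    - [0,0,0]
    - [0,0,0]
    - [0,0,0]
    - [0,0,0]
    - [0,0,0]
    - [0,0,0]
  hand: [0.15,0.15,0.15,0.15,0.15,0.15]
  newtons: 30

```text
time_s: 31.77
ee_pos: [576.3, -64.9, 12.9]
ee_rot: [179.9, 0.0, 94.0]
force: [-0.8, 0.1, 5.5]
gripper_width: 27.6
gripper_force: 30.0
```

Held. I'll try this one on the pin as well, gently.

>>> apply_moves:
  delta_pos:
    - [0,0,0.3]
    - [0,0,0.6]
    - [0.3,0.1,0.9]
    - [0.6,0.3,1]
    - [0.6,0.3,1]
  rot:
    - [0,0,0]
    - [0,0,0.03]
    - [0,0,0.066]
    - [0,0,0.066]
    - [0,0,0.066]
  hand: [0.15,0.15,0.15,0.15,0.15]

```text
time_s: 32.18
ee_pos: [653.5, -27.0, 136.1]
ee_rot: [179.4, 0.1, 99.7]
force: [0.3, -0.6, -0.2]
gripper_width: 27.7
gripper_force: 30.0
```

>>> apply_moves:
  delta_pos:
    - [0.3,0.1,0]
    - [0.61,0.16,-0.2]
    - [0.61,0.16,-0.45]
    - [0.61,0.16,-0.547]
    - [0.61,0.16,-0.547]
    - [0.61,0.16,-0.547]
  rot:
    - [0,0,0]
    - [0,0,0]
    - [0,0,0]
    - [0,0,0]
    - [0,0,0]
    - [0,0,0]
  hand: [0.15,0.15,0.15,0.15,0.15,0.15]

```text
time_s: 32.68
ee_pos: [719.5, -9.8, 65.5]
ee_rot: [-179.8, -0.0, 99.7]
force: [0.0, -0.0, -0.2]
gripper_width: 27.7
gripper_force: 30.0
```

>>> apply_moves:
  delta_pos:
    - [-0.02,0.12,0]
    - [-0.042,0.246,0]
    - [-0.045,0.26,0]
    - [-0.047,0.277,0]
    - [-0.05,0.293,0]
    - [-0.053,0.31,0]
    - [-0.053,0.31,0]
  rot:
    - [0,0,0]
    - [0,0,0]
    - [0,0,0]
    - [0,0,0]
    - [0,0,0]
    - [0,0,0]
    - [0,0,0]
  hand: [0.15,0.15,0.15,0.15,0.15,0.15,0.15]

```text
time_s: 33.27
ee_pos: [714.6, 27.8, 66.6]
ee_rot: [180.0, 0.0, 99.7]
force: [0.2, 0.2, -1.6]
gripper_width: 27.7
gripper_force: 30.0
```

>>> apply_moves:
  delta_pos:
    - [-0.003,0.017,0]
    - [-0.006,0.035,0]
    - [-0.006,0.035,0]
    - [-0.006,0.035,0]
  rot:
    - [0,0,0]
    - [0,0,0]
    - [0,0,0]
    - [0,0,0]
  hand: [0.15,0.15,0.15,0.15]

```text
time_s: 33.6
ee_pos: [714.8, 31.4, 67.3]
ee_rot: [179.9, 0.0, 99.7]
force: [1.5, -1.4, 3.5]
gripper_width: 27.5
gripper_force: 30.0
```

```bash
python3 - <<'E'
from h import *
np.set_printoptions(precision=1,suppress=True)
s=env.state(); print(s['time_s'],s['ee_pos'],s['ee_rot'],s['gripper_width'],s['force'])
w=viewer.grab_frame('wrist')
cv2.imwrite('pics/s12.png',w['pixels'][0:360,100:460,::-1])
E
```

```text
33.6 [714.8  31.4  67.3] [179.9   0.   99.7] 27.48495048574243 [ 1.5 -1.4  3.5]
```

View pics/s12.png

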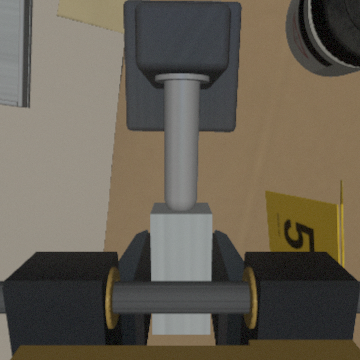

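The pin tip is right at the sleeve's end. I'll press 6 mm more to confirm it won't go on.

>>> apply_moves:
  delta_pos:
    - [-0.003,0.016,0]
    - [-0.006,0.033,0]
    - [-0.009,0.05,0]
    - [-0.009,0.05,0]
  rot:
    - [0,0,0]
    - [0,0,0]
    - [0,0,0]
    - [0,0,0]
  hand: [0.15,0.15,0.15,0.15]

```text
time_s: 33.98
ee_pos: [714.7, 32.3, 67.4]
ee_rot: [179.8, 0.6, 99.8]
force: [2.8, -14.5, 3.5]
gripper_width: 28.0
gripper_force: 30.0
```

It is blocked (14 N, no advance), so this one belongs in the dish. I'll retreat and carry it there.

>>> apply_moves:
  delta_pos:
    - [0.03,-0.2,0]
    - [0.07,-0.4,0]
    - [0.1,-0.6,0.2]
    - [0.1,-0.6,0.5]
    - [0.1,-0.6,0.8]
    - [0.1,-0.6,1]
    - [0.1,-0.6,1]
  rot:
    - [0,0,0]
    - [0,0,0]
    - [0,0,0]
    - [0,0,0]
    - [0,0,0]
    - [0,0,0]
    - [0,0,0]
  hand: [0.15,0.15,0.15,0.15,0.15,0.15,0.15]

```text
time_s: 34.57
ee_pos: [727.5, -34.0, 193.0]
ee_rot: [179.4, 0.1, 99.7]
force: [0.7, -0.4, 0.4]
gripper_width: 27.8
gripper_force: 30.0
```

>>> apply_moves:
  delta_pos:
    - [-0.3,0.2,0]
    - [-0.5,0.4,0]
    - [-0.75,0.6,0]
    - [-1,0.8,0]
    - [-1,0.8,0]
  rot:
    - [0,0,-0.03]
    - [0,0,-0.06]
    - [0,0,-0.113]
    - [0,0,-0.113]
    - [0,0,-0.113]
  hand: [0.15,0.15,0.15,0.15,0.15]

```text
time_s: 34.98
ee_pos: [597.5, 65.9, 184.7]
ee_rot: [-179.5, -0.2, 90.2]
force: [-0.7, -0.5, -1.4]
gripper_width: 27.9
gripper_force: 30.0
```

>>> apply_moves:
  delta_pos:
    - [-0.2,0.3,0]
    - [-0.4,0.6,0]
    - [-0.6,0.85,0]
    - [-0.67,1,0]
    - [-0.67,1,0]
  rot:
    - [0,0,0]
    - [0,0,0]
    - [0,0,0]
    - [0,0,0]
    - [0,0,0]
  hand: [0.15,0.15,0.15,0.15,0.15]

```text
time_s: 35.4
ee_pos: [521.2, 185.2, 185.3]
ee_rot: [-179.8, -0.1, 90.3]
force: [-0.0, -0.5, -1.4]
gripper_width: 27.6
gripper_force: 30.0
```

>>> apply_moves:
  delta_pos:
    - [0,0.3,0]
    - [0,0.6,0]
    - [0,0.9,0]
    - [0,1,0]
    - [0,1,0]
  rot:
    - [0,0,0]
    - [0,0,0]
    - [0,0,0]
    - [0,0,0]
    - [0,0,0]
  hand: [0.15,0.15,0.15,0.15,0.15]

```text
time_s: 35.82
ee_pos: [524.2, 304.1, 185.0]
ee_rot: [-179.9, -0.0, 90.2]
force: [0.1, -0.5, -0.4]
gripper_width: 28.0
gripper_force: 30.0
```

>>> apply_moves:
  delta_pos:
    - [0,0.23,-0.2]
    - [0,0.23,-0.5]
    - [0,0.23,-0.8]
    - [0,0.23,-1]
    - [0,0.23,-1]
    - [0,0.23,-1]
  rot:
    - [0,0,0]
    - [0,0,0]
    - [0,0,0]
    - [0,0,0]
    - [0,0,0]
    - [0,0,0]
  hand: [0.15,0.15,0.15,0.15,0.15,0.15]

```text
time_s: 36.32
ee_pos: [524.0, 327.6, 65.1]
ee_rot: [-179.8, 0.1, 89.9]
force: [1.5, -0.3, -0.1]
gripper_width: 27.5
gripper_force: 30.0
```

>>> apply_moves:
  delta_pos:
    - [0,0,-0.2]
    - [0,0,-0.35]
    - [0,0,-0.43]
    - [0,0,-0.46]
    - [0,0,-0.47]
    - [0,0,-0.47]
  rot:
    - [0,0,0]
    - [0,0,0]
    - [0,0,0]
    - [0,0,0]
    - [0,0,0]
    - [0,0,0]
  hand: [0.15,0.15,0.15,0.15,0.15,0.15]

```text
time_s: 36.82
ee_pos: [525.4, 329.7, 11.3]
ee_rot: [179.9, -0.1, 90.0]
force: [-0.3, 0.3, -0.5]
gripper_width: 28.0
gripper_force: 30.0
```

>>> apply_moves:
  delta_pos:
    - [0,0,0]
    - [0,0,0]
    - [0,0,0]
    - [0,0,0]
    - [0,0,0.1]
    - [0,0,0.3]
    - [0,0,0.6]
    - [0,0,0.9]
    - [0,0,1]
    - [0,0,1]
  rot:
    - [0,0,0]
    - [0,0,0]
    - [0,0,0]
    - [0,0,0]
    - [0,0,0]
    - [0,0,0]
    - [0,0,0]
    - [0,0,0]
    - [0,0,0]
    - [0,0,0]
  hand: [0.5,0.5,0.5,0.5,0.5,0.5,0.5,0.5,0.5,0.5]

```text
time_s: 37.65
ee_pos: [526.8, 330.9, 135.6]
ee_rot: [179.5, -0.3, 90.0]
force: [-0.9, 0.7, 0.2]
gripper_width: 45.5
gripper_force: 0.0
```

>>> apply_moves:
  delta_pos:
    - [0,-0.1,0.3]
    - [0,-0.3,0.6]
    - [0,-0.6,0.9]
    - [0,-0.9,1]
    - [0,-1,1]
  rot:
    - [0,0,0]
    - [0,0,0]
    - [0,0,0]
    - [0,0,0]
    - [0,0,0]
  hand: [0.5,0.5,0.5,0.5,0.5]

```text
time_s: 38.07
ee_pos: [525.3, 206.7, 253.6]
ee_rot: [179.7, -0.0, 89.9]
force: [-0.2, 0.7, 0.3]
gripper_width: 45.8
gripper_force: 0.0
```

>>> apply_moves:
  delta_pos:
    - [0,-0.3,0.2]
    - [0,-0.6,0.4]
    - [0,-0.9,0.6]
    - [0,-1,0.6]
  rot:
    - [0,0,0.017]
    - [0,0,0.017]
    - [0,0,0.017]
    - [0,0,0.017]
  hand: [0.5,0.5,0.5,0.5]

```text
time_s: 38.4
ee_pos: [525.2, 86.1, 325.7]
ee_rot: [179.7, 0.1, 91.3]
force: [0.6, -0.4, 0.7]
gripper_width: 45.5
gripper_force: 0.0
```

>>> apply_moves:
  delta_pos:
    - [0,-0.3,0]
    - [0,-0.6,0]
    - [0,-0.9,0]
    - [0,-1,0]
  rot:
    - [0,0,0]
    - [0,0,0]
    - [0,0,0]
    - [0,0,0]
  hand: [0.5,0.5,0.5,0.5]

```text
time_s: 38.73
ee_pos: [523.5, -34.5, 321.1]
ee_rot: [-179.9, 0.1, 91.3]
force: [-0.1, -0.1, -0.6]
gripper_width: 45.5
gripper_force: 0.0
```

>>> apply_moves:
  delta_pos:
    - [0,-0.3,0]
    - [0,-0.6,0]
    - [0,-0.9,0]
    - [0,-1,0]
  rot:
    - [0,0,0]
    - [0,0,0]
    - [0,0,0]
    - [0,0,0]
  hand: [0.5,0.5,0.5,0.5]

```text
time_s: 39.07
ee_pos: [523.8, -154.2, 320.9]
ee_rot: [-179.9, 0.1, 91.3]
force: [-0.1, 0.0, -0.7]
gripper_width: 45.8
gripper_force: 0.0
```

>>> apply_moves:
  delta_pos:
    - [0,-0.3,0]
    - [0,-0.6,0]
    - [0,-0.9,0]
    - [0,-1,0]
    - [0,-1,0]
  rot:
    - [0,0,0]
    - [0,0,0]
    - [0,0,0]
    - [0,0,0]
    - [0,0,0]
  hand: [0.5,0.5,0.5,0.5,0.5]

```text
time_s: 39.48
ee_pos: [524.1, -272.5, 320.5]
ee_rot: [-179.9, -0.1, 91.3]
force: [-0.6, 0.8, 0.5]
gripper_width: 45.6
gripper_force: 0.0
```

```bash
python3 - <<'E'
from h import *
np.set_printoptions(precision=1,suppress=True)
s=env.state(); print(s['time_s'],s['ee_pos'],s['ee_rot'],s['gripper_width'],s['force'])
a=viewer.grab_frame('top');b=viewer.grab_frame('side')
o=[]
for p in(a,b):
    for e in spotter.landmark_of(p,'lid_tab')[:1]: print(np.array(e['position']),e['score'],atz(p,e['position'],246)); o.append((p,e['position'],None))
if len(o)==2: print(tri(o))
cv2.imwrite('pics/s13.png',np.hstack([cv2.resize(a['pixels'][200:280,110:290],(540,240)),cv2.resize(b['pixels'][150:250,170:278],(260,240))])[:,:,::-1])
E
```

```text
39.4833 [ 524.1 -272.5  320.5] [-179.9   -0.1   91.3] 45.55898904086657 [-0.6  0.8  0.5]
[284.4 272.5] 0.73 [ 524. -383.  246.]
```

View pics/s13.png

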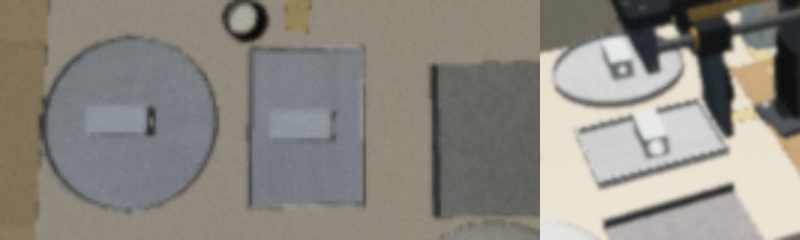

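Both sleeves lie in their places: one in the dish, one in the tray. Now I'll shut the lid.

>>> apply_moves:
  delta_pos:
    - [-0.038,-0.3,0]
    - [-0.038,-0.6,0]
    - [-0.038,-0.9,0]
    - [-0.038,-0.992,0]
    - [-0.038,-0.992,0]
  rot:
    - [0,0,0]
    - [0,0,0]
    - [0,0,0]
    - [0,0,0]
    - [0,0,0]
  hand: [0.55,0.55,0.55,0.55,0.55]

```text
time_s: 40.1
ee_pos: [519.9, -390.6, 321.2]
ee_rot: [-180.0, -0.0, 91.4]
force: [-0.2, -0.4, -0.3]
gripper_width: 50.2
gripper_force: 0.0
```

>>> apply_moves:
  delta_pos:
    - [0,0,-0.2]
    - [0,0,-0.4]
    - [0,0,-0.6]
    - [0,0,-0.75]
    - [0,0,-0.8]
    - [0,0,-0.8]
  rot:
    - [0,0,0]
    - [0,0,0]
    - [0,0,0]
    - [0,0,0]
    - [0,0,0]
    - [0,0,0]
  hand: [0.55,0.55,0.55,0.55,0.55,0.55]

```text
time_s: 40.6
ee_pos: [519.7, -387.0, 224.8]
ee_rot: [-179.9, -0.2, 91.6]
force: [-0.4, -0.2, -0.1]
gripper_width: 50.6
gripper_force: 0.0
```

>>> apply_moves:
  delta_pos:
    - [0,0,0]
    - [0,0,0]
    - [0,0,0]
    - [0,0,0]
    - [0,0,0]
    - [0,0,0]
    - [0,0,0]
  rot:
    - [0,0,0]
    - [0,0,0]
    - [0,0,0]
    - [0,0,0]
    - [0,0,0]
    - [0,0,0]
    - [0,0,0]
  hand: [0.1,0.1,0.1,0.1,0.1,0.1,0.1]
  newtons: 15

```text
time_s: 41.18
ee_pos: [523.1, -389.8, 227.7]
ee_rot: [179.5, 0.1, 91.5]
force: [7.6, 0.5, 1.1]
gripper_width: 23.5
gripper_force: 15.0
```

>>> apply_moves:
  delta_pos:
    - [0,0.101,0.058]
    - [0,0.207,0.105]
    - [0,0.339,0.151]
    - [-0.005,0.475,0.183]
    - [-0.01,0.613,0.199]
    - [-0.015,0.753,0.202]
  rot:
    - [0,0,0]
    - [0,0,0]
    - [0,0,0]
    - [0,0,0]
    - [0,0,0]
    - [0,0,0]
  hand: [0.1,0.1,0.1,0.1,0.1,0.1]

```text
time_s: 41.68
ee_pos: [520.2, -299.3, 251.8]
ee_rot: [179.6, 0.2, 91.4]
force: [5.8, -1.6, -1.0]
gripper_width: 23.6
gripper_force: 15.0
```

>>> apply_moves:
  delta_pos:
    - [-0.005,0.185,-0.019]
    - [-0.01,0.365,-0.064]
    - [-0.013,0.538,-0.134]
    - [-0.016,0.699,-0.228]
    - [-0.018,0.846,-0.342]
  rot:
    - [0,0,0]
    - [0,0,0]
    - [0,0,0]
    - [0,0,0]
    - [0,0,0]
  hand: [0.1,0.1,0.1,0.1,0.1]

```text
time_s: 42.1
ee_pos: [517.2, -197.7, 210.4]
ee_rot: [179.7, 0.2, 91.5]
force: [3.6, -1.7, -1.3]
gripper_width: 23.8
gripper_force: 15.0
```

>>> apply_moves:
  delta_pos:
    - [0,0.129,-0.134]
    - [-0.005,0.238,-0.284]
    - [-0.008,0.326,-0.449]
    - [-0.01,0.389,-0.624]
    - [-0.01,0.428,-0.805]
    - [-0.01,0.437,-0.9]
    - [-0.01,0.441,-0.96]
    - [-0.01,0.441,-0.985]
    - [-0.01,0.441,-0.985]
  rot:
    - [0,0,0]
    - [0,0,0]
    - [0,0,0]
    - [0,0,0]
    - [0,0,0]
    - [0,0,0]
    - [0,0,0]
    - [0,0,0]
    - [0,0,0]
  hand: [0.1,0.1,0.1,0.1,0.1,0.1,0.1,0.1,0.1]

```text
time_s: 42.85
ee_pos: [515.3, -144.0, 91.2]
ee_rot: [179.9, -0.1, 91.4]
force: [1.7, 4.6, 0.5]
gripper_width: 23.7
gripper_force: 15.0
```

Release, lift clear, and check.

>>> apply_moves:
  delta_pos:
    - [0,0,0]
    - [0,0,0]
    - [0,0,0]
    - [0,0,0]
    - [0,0,0.1]
    - [0,0,0.3]
    - [0,0,0.6]
    - [0,0,0.9]
    - [0,0,1]
    - [0,0,1]
  rot:
    - [0,0,0]
    - [0,0,0]
    - [0,0,0]
    - [0,0,0]
    - [0,0,0]
    - [0,0,0]
    - [0,0,0]
    - [0,0,0]
    - [0,0,0]
    - [0,0,0]
  hand: [0.6,0.6,0.6,0.6,0.6,0.6,0.6,0.6,0.6,0.6]

```text
time_s: 43.68
ee_pos: [516.6, -145.8, 215.2]
ee_rot: [179.5, 0.2, 91.4]
force: [-0.1, 0.1, 0.6]
gripper_width: 54.8
gripper_force: 0.0
```

>>> apply_moves:
  delta_pos:
    - [0,0.3,0.3]
    - [0,0.5,0.6]
    - [0,0.7,0.8]
    - [0,0.7,0.8]
    - [0,0.7,0.8]
    - [0,0.7,0.8]
  rot:
    - [0,0,0]
    - [0,0,0]
    - [0,0,0]
    - [0,0,0]
    - [0,0,0]
    - [0,0,0]
  hand: [0.6,0.6,0.6,0.6,0.6,0.6]

```text
time_s: 44.18
ee_pos: [513.9, -61.0, 305.4]
ee_rot: [-179.8, 0.0, 91.5]
force: [0.3, -0.0, -0.3]
gripper_width: 55.0
gripper_force: 0.0
```

```bash
python3 - <<'E'
from h import *
np.set_printoptions(precision=1,suppress=True)
s=env.state(); print(s['time_s'],s['ee_pos'],s['force'])
a=viewer.grab_frame('top');b=viewer.grab_frame('side')
for k,z in dict(lid_tab=108,tip_bar=85,jar_black=0,jar_white=0,loupe=0,seal_tape=0,marker_tent=0).items():
  for p in(a,b):
    for e in spotter.landmark_of(p,k)[:1]: print(k,np.array(e['position']),round(e['score'],2),atz(p,e['position'],z))
save(b,'s14')
E
```

```text
44.1833 [513.9 -61.  305.4] [ 0.3 -0.  -0.3]
lid_tab [312.8 243.7] 0.63 [ 514.3 -146.9  108. ]
lid_tab [242.3 243.1] 0.64 [ 520.4 -137.3  108. ]
tip_bar [357.1 197.8] 0.86 [ 646.6 -273.4   85. ]
tip_bar [318.5 272.8] 0.84 [ 648.7 -267.6   85. ]
jar_black [202.7 154.5] 0.56 [790.9 187.5   0. ]
jar_black [295.2 181.2] 0.95 [796.5 196.2   0. ]
jar_white [414.3 211.7] 0.82 [ 619.1 -458.9    0. ]
jar_white [350.5 370.1] 0.91 [ 630.7 -452.1    0. ]
loupe [189.5 204.6] 0.65 [634.3 222.2   0. ]
loupe [241.1 188.7] 0.64 [624.4 224.8   0. ]
seal_tape [148.7 236.6] 0.54 [535.7 341.8   0. ]
seal_tape [371.3 320.8] 0.93 [ 729.7 -367.     0. ]
marker_tent [247.6 150.7] 0.59 [804.1  48.9   0. ]
marker_tent [316.2 205. ] 0.58 [802.6  55.2   0. ]
```

View pics/s14.png

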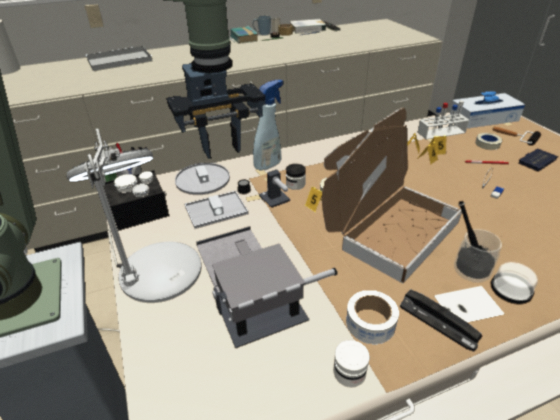

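```bash
python3 - <<'E'
import cv2,numpy as np
a=cv2.imread('pics/side0.png');b=cv2.imread('pics/s14.png')
f=lambda i:cv2.cvtColor(i,6).astype(np.float32)
for n,(r0,r1,c0,c1) in dict(bar=(255,300,295,345),box=(235,325,205,310),jarw=(335,385,325,375),tape=(285,345,340,405),tent=(185,215,303,325),jarb=(160,192,283,310),loupe=(175,197,233,255)).items():
    A,B=f(a)[r0:r1,c0:c1],f(b)[r0:r1,c0:c1]; (s,_)=cv2.phaseCorrelate(A,B,cv2.createHanningWindow((c1-c0,r1-r0),cv2.CV_32F)); print(n,np.round(s,2),round(float(np.abs(A-B).mean()),1))
E
```

```text
bar [0.13 0.7 ] 1.8
box [-0.09 -0.04] 4.0
jarw [-0.   -0.06] 1.2
tape [0.   0.03] 3.8
tent [-0.08 -0.25] 4.2
jarb [0.34 0.03] 1.1
loupe [-0.1   0.18] 4.2
```

Everything matches the starting picture: the box is level and shut, and the bystanders have not moved. I'll hand in.

```bash
python3 -c "
from workcell import env
print(env.job_done())"
```

```text
the job is handed in; nothing more can be done
None
```

The job is done and handed in: the sleeve that slid home on the gauge pin is in the rectangular tray, the one that did not is in the round dish, the box is level with its lid shut, and the other things on the table are where they started.

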